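# Close down the specimen drying hood

## Robot

A 6-joint arm with a two-finger parallel gripper is mounted at the origin on the work surface. World frame = base frame: x ahead of the robot, y to its left, z up, the work surface at z = 0. Lengths are in m, angles in rad, forces in N, time in s.
With the tool pointing down it reaches from about 0.4 to 0.825 m from the base axis. Payload 7 kg.
Tool frame: the origin (TCP) lies at the very end of the fingers, on their centre line; the grasp point (between the pads) lies 19 mm behind it (r.grip_point_offset is the distance from the TCP to the grasp point, in m); z points along the fingers, y is the line along which they close (so a half turn about z gives the same grasp; the last joint's range is limited). The gripper opens to 85 mm and grips with 20 to 120 N. Pads are 22 mm wide; open, the fingers measure 114 mm over their backs; the gripper's body (76 mm by 85 mm) begins 54 mm behind the grasp point. The pads swing forward as they close: fully open they stand 13 mm farther back than shut.
Start: joints at [-0.899, 0.359, 0.012, 0, -1.224, -0.288], TCP at [0.253, -0.626, 0.231] pointing down, gripper open.
Joint ranges: [-3.07, 3.07], [-1.43, 2.12], [-1.02, 1.25], [-3.03, 1.67], [-3.05, -0], [-3.03, 3.03]. Speed limits (rad/s): [2.39, 2.39, 3.01, 3.14, 3.14, 3.14].

## Interface

Orientations are given as a rotation vector (axis times angle).
In Python, from cell import status, cams, sign_off, r gives the robot as it stands.
- The arm moves only by the tool step_arm, never from a script. Its argument "commands" is a list of rows, each a list of 3 entries, a list of its own where there are three numbers: the turn, a rotation vector about the tool's x, y, z as a fraction of full scale, then the shift along the tool's x, y, z as a fraction of full scale, then the opening, from -1 (shut) to 1 (fully open). A call has 1 to 10 rows; each row shifts and turns the commanded pose from where the row before left it, along the tool's axes as they then stand; what a row does not reach is not made up. Full scale, the value 1, is 25 mm for a shift and 8 degrees for a turn. A row lasts 1/10 s, in which the tool goes at most 50 mm and 8.59 degrees, less where a joint would pass 70% of its speed; a pose out of reach is approached as far as the arm can. A call with a number of a shift or a turn outside -1 to 1 is refused whole. A call with a gripper value outside its range is refused whole. The fingers move at their own pace and stop on an object; the grip force is fixed at half the most. Time passes only in rows, so rows that do not move let the fingers close. It gives the time, the measured TCP pose, the force, the opening and the grip force at its end, in the units of the state.
- status.sense(): the state, without advancing time (a new reading comes with each control period).
- cams.camera(name): name is "scene" or "side" or "wrist"; returns the picture (400x640x3 uint8, blue, green, red); there is no depth.
- cams.camera_model(name): a dict with "mtx" (3x3 intrinsics, pixels), "k1" (the pictures are not rectified: a ray, as slopes to the right and down, at radius r is drawn at 1 + k1 r^2 times it, then the intrinsics apply), "world_to_cam" (4x4, takes a point from world to camera coordinates). Camera axes: x right, y up, looking along -z (the intrinsics and any distortion apply to the point x, -y, -z); pixel columns grow to the right and rows downward; lengths in m; the calibration is good to about 2 mm. A picture is of the moment at which its call begins: read the wrist's pose just before it. camera_model takes no time and is no camera call; for the wrist camera it gives the pose at the moment of the call.
- sign_off(): hands the job in; it is judged then, once.
The state is a dict: "time": time; "q": joint angles; "qd": joint speeds; "effort": joint torques, N m; "position": TCP position; "orientation": TCP orientation; "force": force on the tool from outside, world axes, zero at the start; "wrist_torque": the same for the moment, N m; "width": opening from 0.0 (shut) to 1.0 (fully open); "grip_force": force on a finger pad.
Only numpy, scipy, OpenCV 4.12 (cv2) and the standard library are available. Lean on these libraries where they do the work, as an engineer would, in place of code of your own. Each camera call takes 0.05 s, during which the arm holds its last target. There are 200 camera calls.

## Task

The drying run is over: first turn the fan knob anticlockwise all the way to its off stop, then draw the tray fully out from under the drying hood. Nest all the white sample cups, upright and concentric, into the blue cup standing on the bench so that they make one straight stack, leave the little amber jar standing on the tray, and finally push the tray fully home under the hood. Do not disturb the other things on the bench.

Things in the scene. Friction and masses are not known exactly. Their poses are not given: they have to be found in the camera images.
- fan_knob (a joint): black rotary knob on the grey fan controller box: angle in rad, 0 = off, at its fully anticlockwise end stop (seen from above); grows clockwise to 4.2. It stays where it is left (friction 0.05 N m)
- fan_knob_grip (a point): point on the knob's vertical axis at the height to grip, 97 mm above the bench. The knob's grip is an upright bar 42 mm long (along this point's x axis), 14 mm thick (y axis) and 32 mm tall, its top 7 mm above this point; the frame turns with the knob. White mark on the bar's pointer end (-x); a red dot on the box marks off. The box is 130 x 130 x 60 mm, fixed
- tray (a joint): how far the dark steel tray has been drawn out of the hood, m: 0 = fully home, 0.22 = fully out (end stop). Slides with about 2 N of friction, stays where it is left
- tray_pull (a point): on the axis of the tray's upright orange pull post (24 mm across, from 12 to 57 mm above the bench), 40 mm above the bench. Its -x axis points the way the tray comes out, its y axis across the tray. With the tray home the post stands 65 mm in front of the hood's mouth
- tray_mid (a point): centre of the tray's floor (top face, 12 mm above the bench), axes as tray_pull; tray 210 mm along x, 230 mm along y, with a rim 6 mm high; its centre is 170 mm behind the pull post. The fixed drying hood (240 x 270 mm, clear roof from 88 to 100 mm above the bench, open only at its mouth) covers the tray while it is home
- blue_cup: blue cup, the bottom of the stack, loose on the bench; a steel foot disc 90 mm across and 10 mm thick around its bottom weights it to 0.8 kg. Otherwise the same shape as the white cups. Nested, each cup's shoulder rests on the rim below and its origin is 26.3 mm higher. Origin: centre of its underside, z up
- cup1: white plastic stacking sample cup with a weighted floor, 80 g, 56 mm tall; underside 39 mm across, tapering out to 49 mm at 28 mm up, a sloped shoulder to 60 mm across at 33 mm up, then an upright collar 60 mm across (54 inside) to the rim; wall 3 mm. Origin: centre of its underside, z up. May be absent (None)
- cup2: white plastic stacking sample cup with a weighted floor, 80 g, 56 mm tall; underside 39 mm across, tapering out to 49 mm at 28 mm up, a sloped shoulder to 60 mm across at 33 mm up, then an upright collar 60 mm across (54 inside) to the rim; wall 3 mm. Origin: centre of its underside, z up. May be absent (None)
- cup3: white plastic stacking sample cup with a weighted floor, 80 g, 56 mm tall; underside 39 mm across, tapering out to 49 mm at 28 mm up, a sloped shoulder to 60 mm across at 33 mm up, then an upright collar 60 mm across (54 inside) to the rim; wall 3 mm. Origin: centre of its underside, z up. May be absent (None)
- cup4: white plastic stacking sample cup with a weighted floor, 80 g, 56 mm tall; underside 39 mm across, tapering out to 49 mm at 28 mm up, a sloped shoulder to 60 mm across at 33 mm up, then an upright collar 60 mm across (54 inside) to the rim; wall 3 mm. Origin: centre of its underside, z up. May be absent (None)
- amber_jar: amber jar with white lid and paper label, 32 mm across, 45 mm tall, standing at the back of the tray; stays on the tray. Origin: centre of its underside
- pin_pot: blue ceramic pot, 52 mm across, 50 mm tall, loose bystander; leave alone. Origin: underside centre
- brush: wooden-handled brush, 150 mm, lying, loose bystander; leave alone. Origin: underside below its middle
- dish: closed glass dish, 60 mm across, 14 mm tall, loose bystander; leave alone. Origin: underside centre
- label_box: cardboard box 50 x 70 x 30 mm, loose bystander; leave alone. Origin: underside centre
- wash_bottle: white bottle with red cap, 60 mm across, 150 mm tall, loose bystander; leave alone. Origin: underside centre
Mind the look-alikes: they are no part of the job. Several things have the shape of the blue_cup; the one meant has the colours described above.

How it is judged:
On the way, in this order (a step that is already met when the one before it is completed fails the run):
1. the fan knob is at its off stop, fully anticlockwise (value of joint fan_knob below 0.06 rad), for 0.2 s.
2. the tray is drawn out from under the hood (value of joint tray above 0.2 m), for 0.2 s.
3. all white cups are nested in one stack on the blue cup (horizontal distance between each of cup1, cup2, cup3, cup4 and blue_cup below 0.01 m and angle between each of cup1, cup2, cup3, cup4, blue_cup's own z axis and vertical below 0.12 rad and (z of cup1 in the frame of blue_cup between 0.0203 and 0.0323 m or z of cup1 in the frame of blue_cup between 0.0466 and 0.0586 m or z of cup1 in the frame of blue_cup between 0.0729 and 0.0849 m or z of cup1 in the frame of blue_cup between 0.0992 and 0.1112 m) and linear speed of each of cup1, cup2, cup3, cup4 below 0.03 m/s and (z of cup2 in the frame of blue_cup between 0.0203 and 0.0323 m or z of cup2 in the frame of blue_cup between 0.0466 and 0.0586 m or z of cup2 in the frame of blue_cup between 0.0729 and 0.0849 m or z of cup2 in the frame of blue_cup between 0.0992 and 0.1112 m) and (z of cup3 in the frame of blue_cup between 0.0203 and 0.0323 m or z of cup3 in the frame of blue_cup between 0.0466 and 0.0586 m or z of cup3 in the frame of blue_cup between 0.0729 and 0.0849 m or z of cup3 in the frame of blue_cup between 0.0992 and 0.1112 m) and (z of cup4 in the frame of blue_cup between 0.0203 and 0.0323 m or z of cup4 in the frame of blue_cup between 0.0466 and 0.0586 m or z of cup4 in the frame of blue_cup between 0.0729 and 0.0849 m or z of cup4 in the frame of blue_cup between 0.0992 and 0.1112 m) and height (world z) of blue_cup below 0.008 m), for 0.3 s.
4. the tray is pushed fully home (value of joint tray below 0.008 m), for 0.2 s.
At the end, for the whole second after the job is handed in: Knob within 0.06 rad of its off stop; tray within 8 mm of fully home; every white cup nested upright on the blue cup (axes within 10 mm of the blue cup's, tilt under 0.12 rad, height within 6 mm of a nested level) and at rest; blue cup upright on the bench; amber jar upright on the tray (all of step 3 and value of joint fan_knob below 0.06 rad and value of joint tray below 0.008 m and angle between amber_jar's own z axis and vertical below 0.2 rad and x of amber_jar in the frame of tray_mid between -0.1 and 0.1 m and y of amber_jar in the frame of tray_mid between -0.112 and 0.112 m and z of amber_jar in the frame of tray_mid below 0.01 m); the robot touches nothing.
It fails at once if a bystander on the bench is moved more than 30 mm (distance of any of pin_pot, brush, dish, label_box, wash_bottle from where it was at the start of the episode above 0.03 m).
Of cup1, cup2, cup3, cup4 only 2 to 4 are there at a start; the rules pass over those that are not, and their reading is None.
At some moment in a run one of cup1, cup2, cup3, cup4 may be knocked a few centimetres aside while the robot is not near it.
It also fails if it takes over 210 s, if anything falls off the work surface, if the arm or the gripper's body presses on something with over 40 N, if the wrist force passes 120 N, or if a joint passes its speed limit or range.

## Working session

There is one attempt and no reset: what is moved stays moved. The work goes in short steps, Python scripts to look and compute and a tool call to move; the robot and the scene stay as the last step left them, time stands still between calls to the robot, and variables do not carry over. Pictures are saved under pics/ and viewed, at most 14 in all, crops included, and the job is handed in when it is done.

Besides the shell and the picture viewer there is one more tool, called after "Emit:" in YAML: its name, and indented under it one key for each argument. step_arm: Moves the arm, as the interface text tells. Shift numbers are shares of 25 mm and turn numbers shares of 8 degrees, none past 1 either way. Its arguments: {"type":"object","properties":{"commands":{"type":"array"}},"required":["commands"]}

```bash
ls; mkdir -p pics; cat > h.py <<'E'
import numpy as np, cv2
from cell import status, cams, sign_off, r
from scipy.spatial.transform import Rotation as R
def shot(n,name=None):
    m=cams.camera_model(n); im=cams.camera(n)
    if name: cv2.imwrite('pics/'+name+'.png',im)
    return im,m
def ray(m,u,v):
    K=np.array(m['mtx']);k=m['k1']
    d=np.array([(u-K[0,2])/K[0,0],(v-K[1,2])/K[1,1]]);p=d.copy()
    for _ in range(30): p=d/(1+k*(p@p))
    T=np.linalg.inv(np.array(m['world_to_cam']))
    w=T[:3,:3]@np.array([p[0],-p[1],-1.]);return T[:3,3],w
def onz(m,u,v,z):
    o,w=ray(m,u,v);return o+w*(z-o[2])/w[2]
def proj(m,P):
    c=np.array(m['world_to_cam'])@np.append(P,1);p=np.array([c[0],-c[1]])/-c[2]
    p=p*(1+m['k1']*(p@p));K=np.array(m['mtx']);return np.array([K[0,0]*p[0]+K[0,2],K[1,1]*p[1]+K[1,2]])
E
python3 - <<'E'
from h import *
for n in('scene','side'):
    im,m=shot(n,n+'0');print(n,np.round(np.linalg.inv(np.array(m['world_to_cam'])),3).tolist(),np.round(m['mtx'],1).tolist(),m['k1'])
s=status.sense();print(s)
print(R.from_rotvec(s['orientation']).as_matrix().round(3))
E
```

```text
pics
scene [[0.815, -0.444, 0.372, 0.919], [0.579, 0.632, -0.515, -0.55], [-0.007, 0.635, 0.772, 1.012], [0.0, 0.0, 0.0, 1.0]] [[416.7, 0.0, 321.7], [0.0, 416.7, 195.0], [0.0, 0.0, 1.0]] 0.016569371668059076
side [[0.902, 0.226, -0.367, 0.014], [-0.431, 0.468, -0.771, -0.922], [-0.002, 0.854, 0.52, 0.748], [0.0, 0.0, 0.0, 1.0]] [[432.4, 0.0, 312.0], [0.0, 432.4, 198.7], [0.0, 0.0, 1.0]] -0.00029524850523887885
{'time': 0.1, 'q': array([-8.98884855e-01,  3.59265039e-01,  1.11619281e-02, -2.96282761e-04,
       -1.22409634e+00, -2.88120289e-01]), 'qd': array([ 0.00056002,  0.0015704 ,  0.00184111,  0.00077807,  0.0004175 ,
       -0.00149863]), 'effort': array([-2.60492983e-03, -5.84764659e+01,  2.94108403e+01,  6.95457548e+00,
       -3.16427409e-03,  9.08151378e-06]), 'position': array([ 0.25257271, -0.62550736,  0.23049704]), 'orientation': array([ 5.98932543e-01, -3.08356305e+00, -2.15674736e-03]), 'force': array([-0.41090002,  0.22581731, -0.74100817]), 'wrist_torque': array([-0.00659005,  0.06125902,  0.0079677 ]), 'grip_force': 0.0, 'width': 1.0013811811650917}
[[-0.927 -0.374 -0.001]
 [-0.374  0.927  0.001]
 [ 0.     0.001 -1.   ]]
```

View pics/scene0.png

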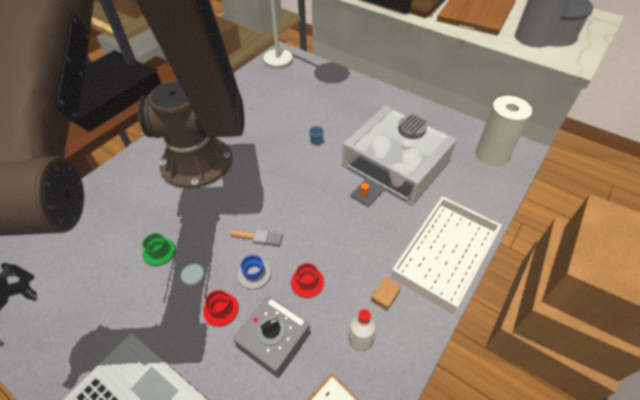

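View pics/side0.png

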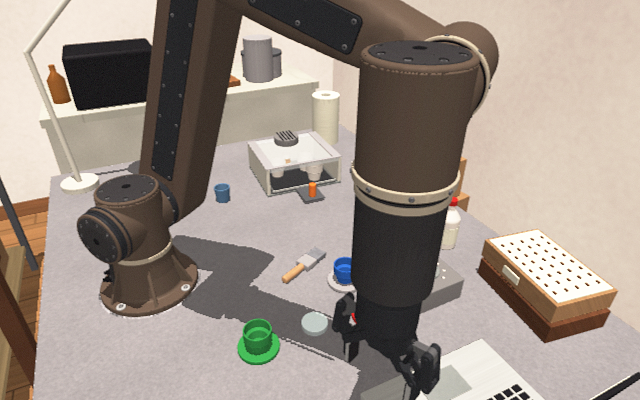

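Scene: the blue cup is at (253,269) with a pale foot. Look-alikes are green (156,248), red (307,278), red (220,306) and the blue pin pot (316,135). The knob is at (269,327) with the red off dot around (256,320), the orange post at (364,189), and the hood holds about 3 white cups at (381,148), (412,160) and (397,175). The side view confirms this layout.

```bash
python3 - <<'E'
from h import *
im,m=shot('scene')
a=cv2.resize(im[240:375,200:320],None,fx=4,fy=4,interpolation=cv2.INTER_CUBIC)
cv2.imwrite('pics/c1.png',a)
b=cv2.resize(im[95:215,320:470],None,fx=5,fy=5,interpolation=cv2.INTER_CUBIC)
cv2.imwrite('pics/c2.png',b)
hsv=cv2.cvtColor(im,cv2.COLOR_BGR2HSV)
def blobs(lo,hi,box,z):
    k=cv2.inRange(hsv,lo,hi);M=np.zeros_like(k);x0,y0,x1,y1=box;M[y0:y1,x0:x1]=k[y0:y1,x0:x1]
    n,l,s,c=cv2.connectedComponentsWithStats(M)
    for i in range(1,n):
        if s[i,4]>8: print(s[i].tolist(),c[i].round(1),onz(m,*c[i],z).round(4))
print('blue');blobs((105,120,60),(125,255,255),(200,100,340,300),.045)
print('red');blobs((0,180,120),(8,255,255),(180,240,340,340),.04)
print('redot');blobs((0,130,100),(8,255,255),(245,305,268,330),.06)
print('orange');blobs((5,180,150),(15,255,255),(350,170,380,205),.04)
for n,u,v,z in[('knob',269,326,.097),('knobbase',271,328,.065),('bluefoot',253,271,.01),('bottle',362,345,.0),('pin',316,142,0),('dish',192,273,.014),('lbl',386,292,.03),('redA',307,284,.01),('redB',220,311,.01),('green',158,252,.01)]:
    print(n,onz(m,u,v,z).round(3))
E
```

```text
blue
[241, 255, 22, 24, 310] [251.7 265.5] [ 0.4419 -0.2083  0.045 ]
red
[292, 265, 31, 32, 678] [306.9 281.3] [ 0.587  -0.1593  0.04  ]
[204, 291, 34, 35, 796] [219.9 308.6] [ 0.4558 -0.3425  0.04  ]
redot
[253, 318, 5, 4, 16] [255.  319.5] [ 0.5528 -0.3186  0.06  ]
orange
[361, 184, 7, 12, 57] [364.2 189.3] [0.5444 0.1907 0.04  ]
knob [ 0.603 -0.321  0.097]
knobbase [ 0.599 -0.314  0.065]
bluefoot [ 0.439 -0.206  0.01 ]
bottle [ 0.784 -0.203  0.   ]
pin [0.276 0.309 0.   ]
dish [ 0.31  -0.307  0.014]
lbl [ 0.767 -0.063  0.03 ]
redA [ 0.582 -0.153  0.01 ]
redB [ 0.446 -0.341  0.01 ]
green [ 0.181 -0.314  0.01 ]
```

View pics/c1.png

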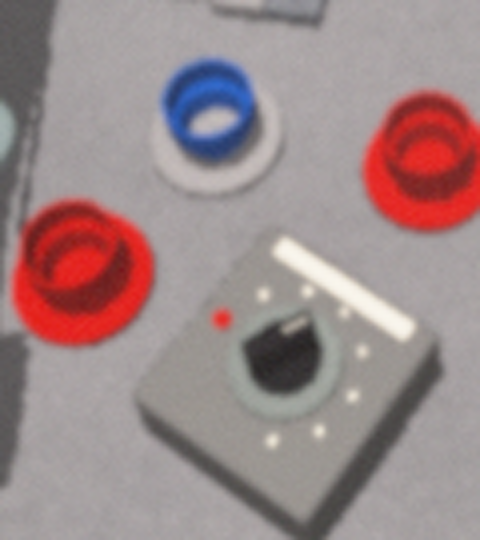

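View pics/c2.png

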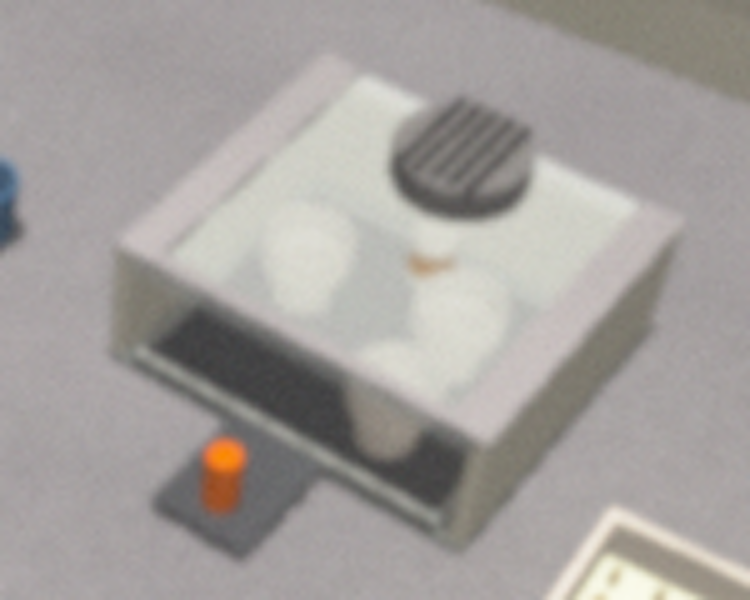

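Three white cups show under the hood roof, at crop (308,255), (460,320) and (388,400), with the jar behind at (430,260). The crop confirms the blue cup with its steel foot at crop (210,110), and the knob pointer at crop (295,325), about 1.2–1.5 rad clockwise of the red dot. Next I move over the knob.

Emit:
step_arm:
  commands:
    - [[0,0,0],[-1,0.35,0],1]
    - [[0,0,0],[-1,0.35,0],1]
    - [[0,0,0],[-1,0.35,0],1]
    - [[0,0,0],[-1,0.35,0],1]
    - [[0,0,0],[-1,0.35,0],1]
    - [[0,0,0],[-1,0.35,0],1]
    - [[0,0,0],[-1,0.35,0],1]
    - [[0,0,0],[-1,0.35,0],1]
    - [[0,0,0],[-1,0.35,0],1]
    - [[0,0,0],[-1,0.35,0],1]

```text
time: 1.15
position: [0.4524, -0.4502, 0.231]
orientation: [0.599, -3.084, -0.001]
force: [-0.8, -0.6, -0.3]
width: 0.998
grip_force: 0.0
```

Emit:
step_arm:
  commands:
    - [[0,0,0],[-1,0.35,0],1]
    - [[0,0,0],[-1,0.35,0],1]
    - [[0,0,0],[-1,0.35,0],1]
    - [[0,0,0],[-1,0.35,0],1]
    - [[0,0,0],[-1,0.35,0],1]
    - [[0,0,0],[0,0,0],1]
    - [[0,0,0],[0,0,0],1]
    - [[0,0,0],[0,0,0],1]

```text
time: 1.95
position: [0.5507, -0.3641, 0.2311]
orientation: [0.599, -3.084, -0.0]
force: [-0.1, -0.2, 0.1]
width: 0.994
grip_force: 0.0
```

```bash
cat >> h.py <<'E'
def plan(xyz,yaw=None):
    "tool-frame units to reach target; yaw = world angle of tool y axis (deg, mod 180)"
    s=status.sense();M=R.from_rotvec(s['orientation']).as_matrix()
    u=M.T@(np.array(xyz)-s['position'])/.025
    y0=np.degrees(np.arctan2(M[1,1],M[0,1]))
    t=None
    if yaw is not None: t=-((yaw-y0+90)%180-90)/8
    print('pos',s['position'].round(4),'yaw',y0.round(2),'q6',s['q'][5].round(2),'tilt',M[:,2].round(3),'F',s['force'].round(1),'w',round(s['width'],3),'t',round(s['time'],1));print('shift units',u.round(2),'turnz units',t)
E
python3 - <<'E'
from h import *
im,m=shot('wrist','w1')
print(np.linalg.inv(m['world_to_cam']).round(3),np.round(m['mtx'],1),m['k1'])
plan([.6,-.32,.23])
E
```

```text
[[-0.375 -0.891 -0.255  0.487]
 [ 0.927 -0.36  -0.103 -0.39 ]
 [ 0.    -0.275  0.961  0.373]
 [ 0.     0.     0.     1.   ]] [[289.2   0.  316.5]
 [  0.  289.2 200.4]
 [  0.    0.    1. ]] 0.01801030883383721
pos [ 0.5506 -0.3642  0.2312] yaw 111.95 q6 -0.9 tilt [-0.  0. -1.] F [ 0.3 -0.7  0.7] w 1.001 t 2.0
shift units [-2.49  0.9   0.05] turnz units None
```

View pics/w1.png

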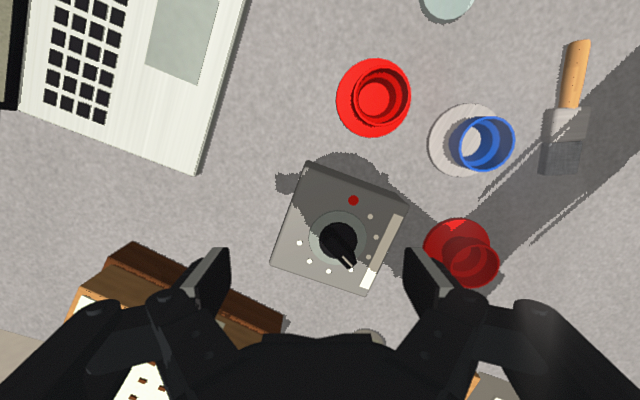

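```bash
python3 - <<'E'
from h import *
im=cv2.imread('pics/w1.png')
a=cv2.resize(im[150:305,260:420],None,fx=5,fy=5,interpolation=cv2.INTER_CUBIC)
a[:]=np.clip(a.astype(float)*1.6,0,255); cv2.imwrite('pics/c3.png',a[:600,:800])
E
```

```text
(no output)
```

View pics/c3.png

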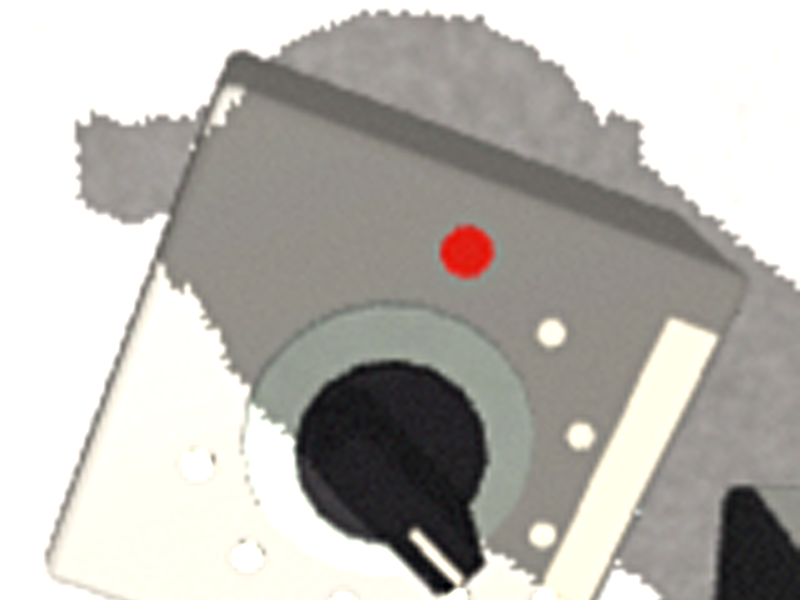

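```bash
python3 - <<'E'
from h import *
w=cams.camera_model('wrist');s=cams.camera_model('scene')
c=onz(w,337.6,238.4,.062);print('axis',c,onz(s,271.2,330,.062))
for n,m,p in(('w',w,(343,256.4)),('w',w,(352,266.4)),('s',s,(271.2,322.2)),('s',s,(276.5,319.5))):
    P=onz(m,*p,.104);print(n,P.round(4),np.degrees(np.arctan2(*(P-c)[1::-1])).round(1))
d=onz(w,353.4,200.3,.06);print(d,np.degrees(np.arctan2(*(d-c)[1::-1])))
for q in((370.4,216.6),(376,237),(368.6,257),(299.4,242.8)):
    d=onz(w,*q,.06);print(d.round(4),np.degrees(np.arctan2(*(d-c)[1::-1])).round(1),np.linalg.norm(d-c).round(3))
E
```

```text
axis [ 0.60313073 -0.31677847  0.062     ] [ 0.60129684 -0.31649516  0.062     ]
w [ 0.6037 -0.3137  0.104 ] 79.0
w [ 0.6107 -0.3006  0.104 ] 65.0
s [ 0.6038 -0.313   0.104 ] 79.4
s [ 0.6096 -0.3012  0.104 ] 67.4
[ 0.55452656 -0.31802337  0.06      ] -178.53280330258653
[ 0.565  -0.2921  0.06  ] 147.1 0.045
[ 0.5854 -0.2754  0.06  ] 113.2 0.045
[ 0.6121 -0.2726  0.06  ] 78.6 0.045
[ 0.6258 -0.3558  0.06  ] -59.8 0.045
```

Emit:
step_arm:
  commands:
    - [[0,0,0],[-0.88,0.33,0],1]
    - [[0,0,0],[-0.88,0.33,0],1]
    - [[0,0,0],[-0.88,0.32,0],1]
    - [[0,0,-0.85],[0,0,0],1]
    - [[0,0,-0.85],[0,0,0],1]
    - [[0,0,-0.85],[0,0,0],1]
    - [[0,0,-0.85],[0,0,0],1]
    - [[0,0,-0.85],[0,0,0.5],1]
    - [[0,0,-0.87],[0,0,1],1]

```text
time: 2.9
position: [0.6046, -0.3169, 0.1957]
orientation: [-1.645, 2.673, -0.005]
force: [0.1, -0.3, -0.4]
width: 0.996
grip_force: 0.0
```

Emit:
step_arm:
  commands:
    - [[0,0,0],[0,0,1],1]
    - [[0,0,0],[0,0,0.5],1]
    - [[0,0,0],[0,0,0],0.3]
    - [[0,0,0],[0,0,0],0.3]

```text
time: 3.3
position: [0.6038, -0.3167, 0.1571]
orientation: [-1.64, 2.679, -0.001]
force: [-0.1, -0.1, 0.5]
width: 0.688
grip_force: 0.0
```

```bash
python3 - <<'E'
from h import *
plan([.6025,-.3167,.080],153)
im,m=shot('wrist','w2')
w=m
k=(cv2.inRange(im,(0,0,0),(45,45,45)))
a=cv2.resize(im[130:340,200:440],None,fx=3,fy=3);cv2.imwrite('pics/c4.png',a)
print(proj(w,np.array([.6025,-.3167,.104])))
E
```

```text
pos [ 0.6038 -0.3167  0.1571] yaw 152.94 q6 -0.28 tilt [ 0.    -0.001 -1.   ] F [-0.1 -0.1  0.5] w 0.688 t 3.3
shift units [0.02 0.05 3.08] turnz units -0.007516280292271915
[319.27205142 217.39895787]
```

View pics/c4.png

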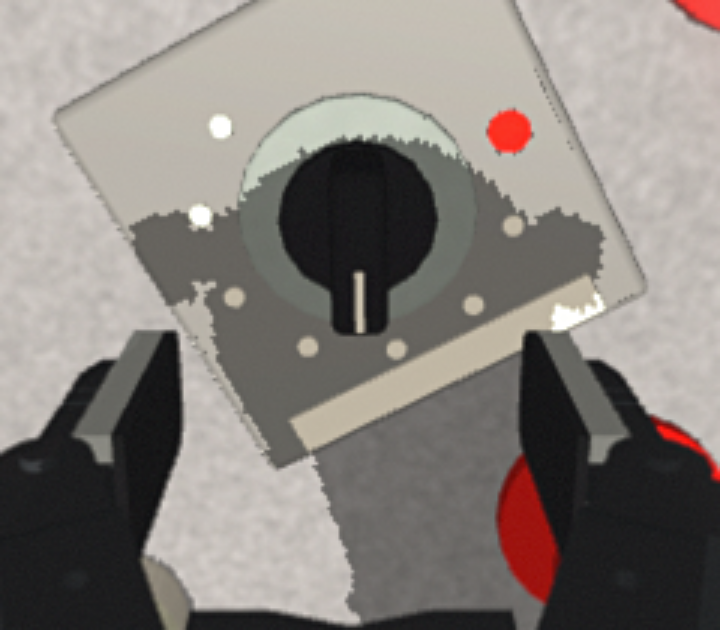

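The bar is aligned with the pads, with its centre line at crop x=359, between the fingers.

Emit:
step_arm:
  commands:
    - [[0,0,0],[0,0,1],0.3]
    - [[0,0,0],[0,0,1],0.3]
    - [[0,0,0],[0,0,1],0.3]
    - [[0,0,0],[0,0,0],-1]
    - [[0,0,0],[0,0,0],-1]
    - [[0,0,0],[0,0,0],-1]
    - [[0,0,0],[0,0,0],-1]
    - [[0,0,0],[0,0,0],-1]
    - [[0,0,0],[0,0,0],-1]

```text
time: 4.25
position: [0.6025, -0.3158, 0.0836]
orientation: [1.64, -2.679, -0.001]
force: [-6.7, 4.1, 5.4]
width: 0.148
grip_force: 59.9
```

Emit:
step_arm:
  commands:
    - [[0,0,-1],[0,0,0],-1]
    - [[0,0,-1],[0,0,0],-1]
    - [[0,0,-1],[0,0,0],-1]
    - [[0,0,-1],[0,0,0],-1]
    - [[0,0,-1],[0,0,0],-1]
    - [[0,0,-1],[0,0,0],-1]
    - [[0,0,-1],[0,0,0],-1]
    - [[0,0,-1],[0,0,0],-1]
    - [[0,0,-1],[0,0,0],-1]
    - [[0,0,-1],[0,0,0],-1]

```text
time: 5.25
position: [0.5996, -0.3163, 0.0836]
orientation: [2.98, -0.99, -0.009]
force: [-15.2, 2.1, 11.6]
width: 0.152
grip_force: 60.7
```

Emit:
step_arm:
  commands:
    - [[0,0,-1],[0,0,0],-1]
    - [[0,0,-1],[0,0,0],-1]
    - [[0,0,-1],[0,0,0],-1]
    - [[0,0,-1],[0,0,0],-1]
    - [[0,0,-0.8],[0,0,0],-1]
    - [[0,0,0],[0,0,0],-1]
    - [[0,0,0],[0,0,0],-1]
    - [[0,0,0],[0,0,0],-1]

```text
time: 6.05
position: [0.5991, -0.3177, 0.0836]
orientation: [3.141, 0.035, -0.01]
force: [-15.7, -3.5, 10.6]
width: 0.15
grip_force: 60.5
```

```bash
python3 - <<'E'
from h import *
plan([.6025,-.3167,.20],271);s=status.sense();print(s['wrist_torque'],s['grip_force'])
E
```

```text
pos [ 0.5991 -0.3177  0.0836] yaw -88.71 q6 1.79 tilt [-0.006 -0.001 -1.   ] F [-15.7  -3.5  10.6] w 0.15 t 6.0
shift units [ 0.11 -0.03 -4.66] turnz units 0.036185505032001686
[-1.1317923   5.78291244  0.03515661] 60.49541473388672
```

Emit:
step_arm:
  commands:
    - [[0,0,-0.4],[0,0,0],-1]
    - [[0,0,-0.3],[0,0,0],-1]
    - [[0,0,0],[0,0,0],-1]
    - [[0,0,0],[0,0,0],-1]
    - [[0,0,0],[0,0,0],-1]

```text
time: 6.55
position: [0.6003, -0.3177, 0.0838]
orientation: [3.136, 0.187, -0.006]
force: [-12.8, -3.7, 8.9]
width: 0.149
grip_force: 86.9
```

```bash
python3 - <<'E'
from h import *
plan([.6025,-.3167,.20],271);s=status.sense();print(s['wrist_torque'],s['grip_force'])
E
```

```text
pos [ 0.6003 -0.3177  0.0838] yaw -83.17 q6 1.89 tilt [-0.004 -0.001 -1.   ] F [-12.8  -3.7   8.9] w 0.149 t 6.5
shift units [ 0.07 -0.03 -4.65] turnz units 0.7284569246786461
[-1.26520995  4.44431858 -0.68035893] 86.9255718961358
```

The stop is felt (torque 0.68 N m). Release, rise and check.

Emit:
step_arm:
  commands:
    - [[0,0,0],[0,0,0],0.3]
    - [[0,0,0],[0,0,0],0.3]
    - [[0,0,0],[0,0,0],0.3]
    - [[0,0,0],[0,0,0],0.3]
    - [[0,0,0],[0,0,-1],0.3]
    - [[0,0,0],[0,0,-1],0.3]
    - [[0,0,0],[0,0,-1],0.3]
    - [[0,0,0],[0,0,-1],0.3]
    - [[0,0,0],[0,0,0],0.3]
    - [[0,0,0],[0,0,0],0.3]

```text
time: 7.55
position: [0.6038, -0.3161, 0.1821]
orientation: [3.136, 0.191, 0.003]
force: [-0.5, 1.0, -0.3]
width: 0.648
grip_force: 0.0
```

```bash
python3 - <<'E'
from h import *
im,m=shot('wrist','w3')
cv2.imwrite('pics/c5.png',cv2.resize(im[100:320,200:440],None,fx=2,fy=2))
hsv=cv2.cvtColor(im,cv2.COLOR_BGR2HSV)
c=np.array([.6025,-.3167])
# pale mark: within 25mm of axis at z=.104
pts=[]
for v in range(100,320):
  for u in range(200,440):
    P=onz(m,u,v,.104)
    d=np.hypot(*(P[:2]-c))
    if 0.006<d<.021 and im[v,u].min()>110: pts.append(P[:2])
pts=np.array(pts);print(len(pts),pts.mean(0),np.degrees(np.arctan2(*(pts.mean(0)-c)[::-1])))
plan([.6025,-.3167,.20])
E
```

```text
309 [ 0.5934759  -0.32815996] -128.2185287897467
pos [ 0.6033 -0.316   0.1811] yaw -83.04 q6 1.89 tilt [ 0.  0. -1.] F [0.4 0.2 0.1] w 0.648 t 7.6
shift units [-0.03  0.02 -0.76] turnz units None
```

View pics/c5.png

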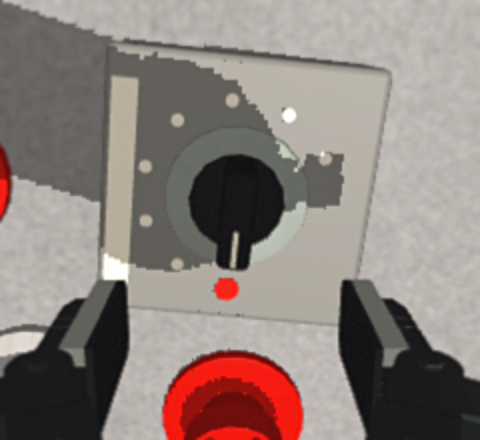

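```bash
python3 - <<'E'
from h import *
m=cams.camera_model('wrist')
a,b=onz(m,318,216.5,.104),onz(m,317,233,.104);d=onz(m,313.2,244.5,.06);e=onz(m,319,200,.062)
f=lambda v:np.degrees(np.arctan2(v[1],v[0])).round(1)
print(a,b,d,e,f(b-a),f(d-e),f(b-e))
s=cams.camera_model('scene')
# hood geometry: box corners bottom from crop c2 (x/5+320,y/5+95)
g=lambda x,y,z:onz(s,x/5+320,y/5+95,z).round(4)
print('mouth top',g(120,243,.1),g(487,440,.1),'back',g(685,222,.1),g(330,55,.1))
print('post top',g(224,455,.057),'plate', g(155,500,.012),g(240,556,.012))
w=[g(308,230,.068),g(460,290,.068),g(398,360,.068)];print(w)
E
```

```text
[ 0.59817781 -0.31780393  0.104     ] [ 0.58399826 -0.31874125  0.104     ] [ 0.5535061  -0.31876533  0.06      ] [ 0.60014498 -0.31870351  0.062     ] -176.2 -179.9 -179.9
mouth top [0.4163 0.2691 0.1   ] [0.6809 0.2536 0.1   ] back [0.6989 0.4897 0.1   ] [0.4319 0.5064 0.1   ]
post top [0.5456 0.1898 0.057 ] plate [0.5123 0.1687 0.012 ] [0.5784 0.1613 0.012 ]
[array([0.4928, 0.3786, 0.068 ]), array([0.6001, 0.3859, 0.068 ]), array([0.5973, 0.3093, 0.068 ])]
```

The pointer is at the red dot: knob off. Next the tray post: turn to yaw 176° and move over.

Emit:
step_arm:
  commands:
    - [[0,0,1],[0,0,0],0.5]
    - [[0,0,1],[0,0,0],0.5]
    - [[0,0,1],[0,0,0],0.5]
    - [[0,0,1],[0,0,0],0.5]
    - [[0,0,1],[0,0,0],0.5]
    - [[0,0,1],[0,0,0],0.5]
    - [[0,0,1],[0,0,0],0.5]
    - [[0,0,1],[0,0,0],0.5]
    - [[0,0,1],[0,0,0],0.5]
    - [[0,0,1],[0,0,0],0.5]

```text
time: 8.6
position: [0.6028, -0.316, 0.1797]
orientation: [2.519, -1.877, -0.003]
force: [0.1, -0.8, -0.9]
width: 0.752
grip_force: 0.0
```

Emit:
step_arm:
  commands:
    - [[0,0,1],[0,0,0],0.5]
    - [[0,0,1],[0,0,0],0.5]
    - [[0,0,0.62],[0,0,0],0.5]
    - [[0,0,0],[-1,0.2,0],0.5]
    - [[0,0,0],[-1,0.2,0],0.5]
    - [[0,0,0],[-1,0.2,0],0.5]
    - [[0,0,0],[-1,0.2,0],0.5]
    - [[0,0,0],[-1,0.2,0],0.5]
    - [[0,0,0],[-1,0.2,0],0.5]
    - [[0,0,0],[-1,0.2,0],0.5]

```text
time: 9.6
position: [0.5799, -0.1382, 0.1801]
orientation: [2.141, -2.297, -0.002]
force: [0.0, 0.9, -0.9]
width: 0.749
grip_force: 0.0
```

Emit:
step_arm:
  commands:
    - [[0,0,0],[-1,0.2,0],0.5]
    - [[0,0,0],[-1,0.2,0],0.5]
    - [[0,0,0],[-1,0.2,0],0.5]
    - [[0,0,0],[-1,0.2,0],0.5]
    - [[0,0,0],[-1,0.2,0],0.5]
    - [[0,0,0],[-1,0.2,0],0.5]
    - [[0,0,0],[-1,0.2,0],0.5]
    - [[0,0,0],[0,0,0],0.5]
    - [[0,0,0],[0,0,0],0.5]

```text
time: 10.5
position: [0.5574, 0.0381, 0.1804]
orientation: [2.143, -2.295, -0.001]
force: [-0.7, -0.5, -0.6]
width: 0.753
grip_force: 0.0
```

```bash
python3 - <<'E'
from h import *
im,m=shot('wrist','w4')
hsv=cv2.cvtColor(im,cv2.COLOR_BGR2HSV)
k=cv2.inRange(hsv,(3,150,80),(16,255,255));n,l,s,c=cv2.connectedComponentsWithStats(k)
for i in range(1,n):
    if s[i,4]>60: print(s[i],c[i].round(1),onz(m,*c[i],.057).round(4))
plan([.545,.19,.024],176)
E
```

```text
[327 296  22  40 726] [336.9 315.5] [0.5456 0.1743 0.057 ]
pos [0.5576 0.0376 0.1805] yaw 176.02 q6 -0.49 tilt [-0.001 -0.001 -1.   ] F [-0.2 -0.2 -0. ] w 0.748 t 10.6
shift units [-6.05  0.92  6.26] turnz units 0.0027086250035459614
```

View pics/w4.png

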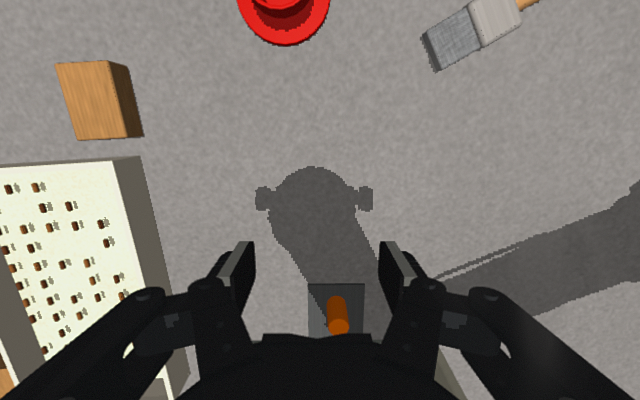

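The post top is at (338,327), matching (0.545, 0.190). Approach and grip it.

Emit:
step_arm:
  commands:
    - [[0,0,0],[-1,0.15,0],0.5]
    - [[0,0,0],[-1,0.15,0],0.5]
    - [[0,0,0],[-1,0.15,0],0.5]
    - [[0,0,0],[-1,0.15,0],0.5]
    - [[0,0,0],[-1,0.15,0],0.5]
    - [[0,0,0],[-1,0.15,0],0.5]
    - [[0,0,0],[0,0,0.5],0.5]
    - [[0,0,0],[0,0,1],0.5]
    - [[0,0,0],[0,0,1],0.5]
    - [[0,0,0],[0,0,1],0.5]

```text
time: 11.55
position: [0.5459, 0.1876, 0.0923]
orientation: [2.141, -2.299, -0.0]
force: [0.3, 0.6, -0.3]
width: 0.751
grip_force: 0.0
```

Emit:
step_arm:
  commands:
    - [[0,0,0],[0,0,1],0.5]
    - [[0,0,0],[0,0,1],0.5]
    - [[0,0,0],[0,0,0.6],0.5]
    - [[0,0,0],[0,0,0],-1]
    - [[0,0,0],[0,0,0],-1]
    - [[0,0,0],[0,0,0],-1]
    - [[0,0,0],[0,0,0],-1]
    - [[0,0,0],[0,0,0],-1]
    - [[0,0,0],[0,0,0],-1]

```text
time: 12.45
position: [0.5439, 0.1877, 0.0293]
orientation: [2.139, -2.296, -0.002]
force: [-8.1, -0.1, 2.3]
width: 0.263
grip_force: 59.0
```

```bash
python3 - <<'E'
from h import *
plan([.53,-.03,.024],176)
E
```

```text
pos [0.5439 0.1877 0.0293] yaw 175.94 q6 -0.74 tilt [-0.003 -0.001 -1.   ] F [-8.1 -0.1  2.3] w 0.263 t 12.4
shift units [ 8.73 -0.06  0.22] turnz units -0.007740908025031246
```

Emit:
step_arm:
  commands:
    - [[0,0,0],[0.2,0,0],-1]
    - [[0,0,0],[0.4,0,0],-1]
    - [[0,0,0],[0.5,0,0],-1]
    - [[0,0,0],[0.5,0,0],-1]
    - [[0,0,0],[0.5,0,0],-1]
    - [[0,0,0],[0.5,0,0],-1]
    - [[0,0,0],[0.5,0,0],-1]
    - [[0,0,0],[0.5,0,0],-1]
    - [[0,0,0],[0.5,0,0],-1]
    - [[0,0,0],[0.5,0,0],-1]

```text
time: 13.45
position: [0.5368, 0.0737, 0.0293]
orientation: [2.141, -2.298, -0.002]
force: [-3.0, 2.9, -2.1]
width: 0.265
grip_force: 58.8
```

Emit:
step_arm:
  commands:
    - [[0,0,0],[0.5,0,0],-1]
    - [[0,0,0],[0.5,0,0],-1]
    - [[0,0,0],[0.5,0,0],-1]
    - [[0,0,0],[0.5,0,0],-1]
    - [[0,0,0],[0.5,0,0],-1]
    - [[0,0,0],[0.5,0,0],-1]
    - [[0,0,0],[0.5,0,0],-1]
    - [[0,0,0],[0.4,0,0],-1]
    - [[0,0,0],[0.2,0,0],-1]
    - [[0,0,0],[0,0,0],-1]

```text
time: 14.45
position: [0.5304, -0.0292, 0.0293]
orientation: [2.141, -2.298, 0.0]
force: [-5.1, -1.9, 4.2]
width: 0.264
grip_force: 59.7
```

```bash
python3 - <<'E'
from h import *
plan([.53,-.03,.024],176)
E
```

```text
pos [ 0.5304 -0.0292  0.0293] yaw 175.95 q6 -0.39 tilt [-0.    -0.001 -1.   ] F [-5.1 -1.9  4.2] w 0.264 t 14.4
shift units [0.03 0.02 0.21] turnz units -0.006191366828108613
```

Emit:
step_arm:
  commands:
    - [[0,0,0],[0.2,0,0],-1]
    - [[0,0,0],[0,0,0],-1]
    - [[0,0,0],[0,0,0],0.3]
    - [[0,0,0],[0,0,0],0.3]
    - [[0,0,0],[0,0,0],0.3]
    - [[0,0,0],[0,0,-1],0.3]
    - [[0,0,0],[0,0,-1],0.3]
    - [[0,0,0],[0,0,-1],1]
    - [[0,0,0],[0,0,-1],1]
    - [[0,0,0],[0,0,-1],1]

```text
time: 15.45
position: [0.5307, -0.0333, 0.1551]
orientation: [-2.142, 2.298, -0.001]
force: [0.2, 0.2, 0.4]
width: 0.999
grip_force: 0.0
```

Emit:
step_arm:
  commands:
    - [[0,0,0],[0,0,-1],1]
    - [[0,0,0],[0,0,-1],1]
    - [[0,0,0],[0,0,-0.5],1]
    - [[0,0,0],[0,0,0],1]
    - [[0,0,0],[0,0,0],1]

```text
time: 15.95
position: [0.5301, -0.0331, 0.2155]
orientation: [2.142, -2.298, -0.001]
force: [-0.1, -0.7, -1.0]
width: 0.997
grip_force: 0.0
```

```bash
python3 - <<'E'
from h import *
a,m=shot('scene','s5');b,m2=shot('wrist','w5')
cv2.imwrite('pics/c6.png',np.hstack([cv2.resize(a[80:300,220:460],None,fx=1.8,fy=1.8),cv2.resize(b,(440,396)[::1])[:396,:368*1]]))
cv2.imwrite('pics/c6.png',cv2.resize(a[90:270,260:500],None,fx=3.3,fy=3.3))
plan([.53,-.03,.024],176)
E
```

```text
pos [ 0.5297 -0.0332  0.2148] yaw 175.97 q6 -0.38 tilt [-0.002 -0.    -1.   ] F [-0.1 -0.3 -0.4] w 1.003 t 16.1
shift units [-0.13 -0.02  7.63] turnz units -0.0035380119292796053
```

View pics/c6.png

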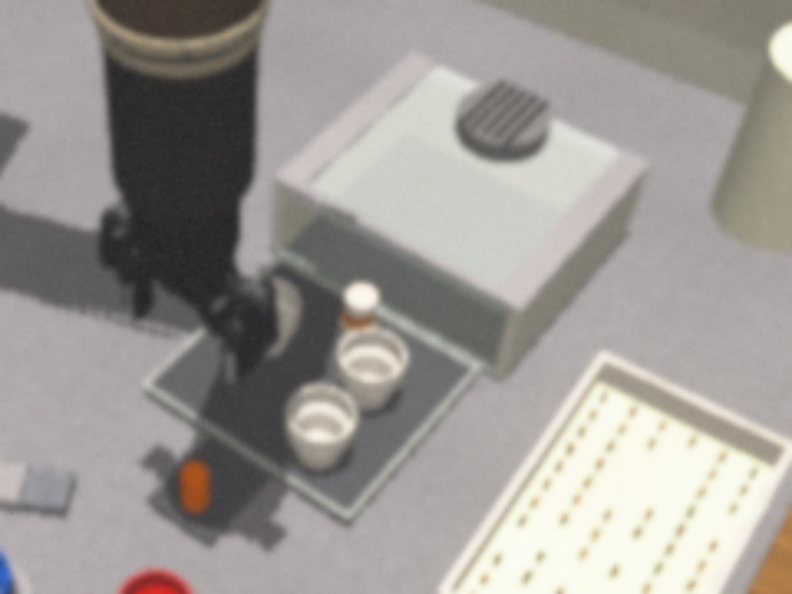

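```bash
python3 - <<'E'
from h import *
s=cams.camera_model('scene')
g=lambda x,y,z:onz(s,x/3.3+260,y/3.3+90,z).round(4)
print('A',g(372,355,.068),'B',g(322,412,.068),'C rimright',g(298,300,.068),'jar',g(361,297,.057),'post',g(195,470,.057))
b=cv2.imread('pics/w5.png');m=cams.camera_model('wrist')
hsv=cv2.cvtColor(b,cv2.COLOR_BGR2HSV)
k=cv2.inRange(hsv,(105,120,60),(125,255,255));n,l,st,c=cv2.connectedComponentsWithStats(k)
for i in range(1,n):
    if st[i,4]>80: print(st[i],c[i],onz(m,*c[i],.045).round(4))
for z in(.057,):
  print([onz(m,u,v,z).round(3).tolist() for u,v in((0,0),(639,0),(0,399),(639,399))])
E
```

```text
A [0.5921 0.1566 0.068 ] B [0.5896 0.0781 0.068 ] C rimright [0.5035 0.1735 0.068 ] jar [0.5444 0.2185 0.057 ] post [ 0.5311 -0.0269  0.057 ]
[363   0  65  30 865] [394.04739884  14.29710983] [ 0.4463 -0.1903  0.045 ]
[[0.796, -0.219, 0.057], [0.236, -0.18, 0.057], [0.959, 0.221, 0.057], [0.133, 0.28, 0.057]]
```

The tray is out; in the crop the cup rims are at (372,355) and (322,412), with a third behind the gripper at about (285,315) and the jar at (361,297). I rise over the tray for a better view.

Emit:
step_arm:
  commands:
    - [[0,0,0],[-0.75,0,-0.9],1]
    - [[0,0,0],[-0.75,0,-0.9],1]
    - [[0,0,0],[-0.75,0,-0.9],1]
    - [[0,0,0],[-0.75,0,-0.9],1]
    - [[0,0,0],[-0.75,0,-0.9],1]
    - [[0,0,0],[-0.75,0,-0.9],1]
    - [[0,0,0],[0,0,0],1]
    - [[0,0,0],[0,0,0],1]
    - [[0,0,0],[0,0,0],1]

```text
time: 16.95
position: [0.5377, 0.0788, 0.3496]
orientation: [2.14, -2.296, -0.002]
force: [0.1, -0.1, -0.2]
width: 1.001
grip_force: 0.0
```

```bash
python3 - <<'E'
from h import *
b,m=shot('wrist','w6')
plan([.53,.08,.35])
for P in([.59,.157,.068],[.589,.078,.068],[.48,.155,.068],[.44,-.2,.056]):print(proj(m,np.array(P)))
E
```

```text
pos [0.5378 0.0786 0.3498] yaw 175.96 q6 -0.58 tilt [-0.002 -0.001 -1.   ] F [-0.1  0.4  0. ] w 1.001 t 17.0
shift units [-0.03  0.32 -0.01] turnz units None
[286.75902476 219.16865571]
[282.20149386 168.76269162]
[357.60322896 213.22838632]
[380.56724343 -65.95562686]
```

View pics/w6.png

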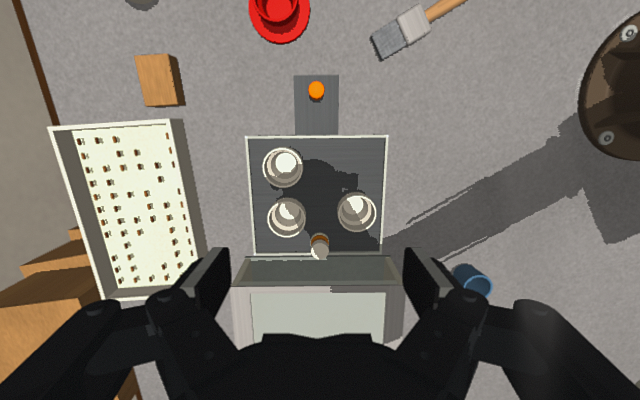

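```bash
cat >> h.py <<'E'
def circ(im,m,P,rad=.03,win=12):
    "Hough rim circle near expected world point P -> world xy at P's z, radius mm"
    z=P[2];p=proj(m,np.array(P));q=proj(m,np.array([P[0]+rad,P[1],z]));r0=np.hypot(*(p-q))
    f=4;W=int(r0*1.25+win);x0,y0=max(0,int(p[0])-W),max(0,int(p[1])-W)
    a=im[y0:int(p[1])+W,x0:int(p[0])+W];g=cv2.cvtColor(cv2.resize(a,None,fx=f,fy=f,interpolation=cv2.INTER_CUBIC),cv2.COLOR_BGR2GRAY)
    c=cv2.HoughCircles(cv2.GaussianBlur(g,(0,0),2),cv2.HOUGH_GRADIENT_ALT,1,6,param1=120,param2=.5,minRadius=int(r0*f*.9),maxRadius=int(r0*f*1.1))
    out=[]
    if c is not None:
        for x,y,rr in c[0][:4]:
            u,v=x0+(x+.5)/f-.5,y0+(y+.5)/f-.5;Q=onz(m,u,v,z);out.append((np.round([u,v],1).tolist(),Q.round(4).tolist(),round(rr/f/r0*rad*1e3,1)))
    return out
E
python3 - <<'E'
from h import *
b=cv2.imread('pics/w6.png');m=cams.camera_model('wrist')
for P in([.59,.157,.068],[.589,.078,.068],[.48,.155,.068]):
    for o in circ(b,m,P):print(o)
    print()
print('jar',onz(m,320,252,.057),'post',onz(m,316,89,.057), 'mouth top',onz(m,243,257,.1),onz(m,394,257,.1))
E
```

```text
([286.1000061035156, 217.39999389648438], [0.5908, 0.1539, 0.068], np.float64(30.6))
([286.1000061035156, 217.39999389648438], [0.5908, 0.1539, 0.068], np.float64(27.6))
([282.6000061035156, 207.89999389648438], [0.5947, 0.1381, 0.068], np.float64(30.1))
([289.6000061035156, 211.39999389648438], [0.5845, 0.1445, 0.068], np.float64(29.2))

([282.1000061035156, 167.10000610351562], [0.589, 0.0754, 0.068], np.float64(28.9))

([355.8999938964844, 211.89999389648438], [0.4827, 0.1525, 0.068], np.float64(29.6))
([362.3999938964844, 207.39999389648438], [0.4725, 0.1459, 0.068], np.float64(29.9))
([357.1000061035156, 205.60000610351562], [0.4804, 0.1426, 0.068], np.float64(30.0))

jar [0.54258277 0.22154798 0.057     ] post [ 0.53146873 -0.02952645  0.057     ] mouth top [0.65667353 0.20051894 0.1       ] [0.43228976 0.2163911  0.1       ]
```

Rims: B (282,167), A (286,217), C (356,212), all about 30 mm in radius as they should be. Jar at (320,245). Fetch B first, keeping yaw 176°.

Emit:
step_arm:
  commands:
    - [[0,0,0],[0,-0.41,1],1]
    - [[0,0,0],[0,-0.41,1],1]
    - [[0,0,0],[0,-0.41,1],1]
    - [[0,0,0],[0,-0.41,1],1]
    - [[0,0,0],[0,-0.41,1],1]
    - [[0,0,0],[0,0,1],1]
    - [[0,0,0],[0,0,1],1]
    - [[0,0,0],[0,0,1],1]
    - [[0,0,0],[0,0,0.5],1]
    - [[0,0,0],[0,0,0],1]

```text
time: 18.0
position: [0.5881, 0.0746, 0.1365]
orientation: [2.139, -2.296, -0.002]
force: [0.1, -0.0, 1.1]
width: 1.001
grip_force: 0.0
```

```bash
python3 - <<'E'
from h import *
plan([.589,.0754,.04],176)
b,m=shot('wrist','w7');
for o in circ(b,m,[.589,.0754,.068]):print(o)
E
```

```text
pos [0.5881 0.0746 0.1365] yaw 175.94 q6 -0.53 tilt [-0.004 -0.002 -1.   ] F [ 0.1 -0.   1.1] w 1.001 t 18.0
shift units [-0.04 -0.05  3.86] turnz units -0.007028792361222003
([315.6000061035156, 211.10000610351562], [0.5894, 0.0737, 0.068], np.float64(29.0))
([303.3999938964844, 216.10000610351562], [0.5991, 0.0771, 0.068], np.float64(30.4))
```

Aligned within 2 mm. Descend and grip.

Emit:
step_arm:
  commands:
    - [[0,0,0],[0,0,1],1]
    - [[0,0,0],[0,0,1],1]
    - [[0,0,0],[0,0,1],1]
    - [[0,0,0],[0,0,0.85],1]
    - [[0,0,0],[0,0,0],-1]
    - [[0,0,0],[0,0,0],-1]
    - [[0,0,0],[0,0,0],-1]
    - [[0,0,0],[0,0,0],-1]
    - [[0,0,0],[0,0,0],-1]

```text
time: 18.95
position: [0.5906, 0.0761, 0.0443]
orientation: [-2.141, 2.295, -0.002]
force: [-2.2, 0.7, 7.2]
width: 0.68
grip_force: 64.7
```

Emit:
step_arm:
  commands:
    - [[0,0,0],[0,0,-0.5],-1]
    - [[0,0,0],[0,0,-1],-1]
    - [[0,0,0],[0,0,-1],-1]
    - [[0,0,0],[0,0,-1],-1]
    - [[0,0,0],[0,0,-1],-1]
    - [[0,0,0],[0,0,-1],-1]
    - [[0,0,0],[0,0,-1],-1]
    - [[0,0,0],[0,0,-1],-1]
    - [[0,0,0],[0,0,0],-1]

```text
time: 19.85
position: [0.5911, 0.0759, 0.2351]
orientation: [-2.139, 2.293, -0.005]
force: [-0.4, -0.2, -0.6]
width: 0.677
grip_force: 64.4
```

```bash
python3 - <<'E'
from h import *
plan([.44,-.205,.22],176)
b,m=shot('wrist','w8');s=cams.camera_model('scene')
a,_=shot('scene','s8')
E
```

```text
pos [0.5911 0.0759 0.2351] yaw 176.01 q6 -0.53 tilt [ 0.007  0.002 -1.   ] F [-0.4 -0.2 -0.6] w 0.677 t 19.9
shift units [11.63  5.25  0.54] turnz units 0.001582755003525449
```

View pics/w8.png

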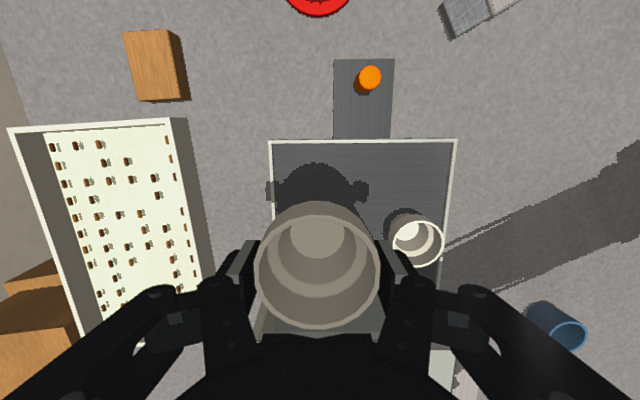

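Cup B is held, rim centred at (317,266). Move toward the blue cup, stopping short to measure it.

Emit:
step_arm:
  commands:
    - [[0,0,0],[0.93,0.69,0],-1]
    - [[0,0,0],[0.93,0.69,0],-1]
    - [[0,0,0],[0.93,0.69,0],-1]
    - [[0,0,0],[0.93,0.69,0],-1]
    - [[0,0,0],[0.93,0.69,0],-1]
    - [[0,0,0],[0.93,0.69,0],-1]
    - [[0,0,0],[0.93,0.69,0],-1]
    - [[0,0,0],[0.93,0.69,0],-1]
    - [[0,0,0],[0,0,0],-1]
    - [[0,0,0],[0,0,0],-1]

```text
time: 20.95
position: [0.438, -0.1007, 0.2297]
orientation: [2.141, -2.299, -0.001]
force: [0.7, 0.3, -1.0]
width: 0.68
grip_force: 64.4
```

```bash
cat >> h.py <<'E'
def blue(im,m):
    for o in circ(im,m,[.442,-.207,.056]):print('rim',o)
    hsv=cv2.cvtColor(im,cv2.COLOR_BGR2HSV);k=cv2.inRange(hsv,(105,110,40),(128,255,255))
    p=proj(m,np.array([.442,-.207,.04]));n,l,s,c=cv2.connectedComponentsWithStats(k)
    for i in range(1,n):
        if s[i,4]>200 and np.hypot(*(c[i]-p))<60:
            h=cv2.findContours((l==i).astype(np.uint8),cv2.RETR_EXTERNAL,cv2.CHAIN_APPROX_NONE)[0][0]
            (x,y),rr=cv2.minEnclosingCircle(h);print('mask',s[i],'enc',round(x,1),round(y,1),round(rr,1),onz(m,x,y,.056).round(4))
E
python3 - <<'E'
from h import *
b,m=shot('wrist','w9');plan([.441,-.207,.22],176)
blue(b,m);print('held');p=status.sense()['position']
for o in circ(b,m,[p[0],p[1],p[2]+.0237]):print(o)
for o in circ(b,m,[.442,-.207,.01],.045):print('foot',o)
s=cams.camera_model('scene');a=cv2.imread('pics/s8.png');blue(a,s)
E
```

```text
pos [ 0.4385 -0.1004  0.2298] yaw 175.96 q6 -0.29 tilt [-0.  0. -1.] F [ 0.2  0.  -0.7] w 0.677 t 21.0
shift units [ 4.25 -0.4   0.39] turnz units -0.005240225137466581
rim ([303.3999938964844, 77.5999984741211], [0.4446, -0.2096, 0.056], np.float64(30.6))
rim ([300.3999938964844, 93.0999984741211], [0.4489, -0.1952, 0.056], np.float64(29.9))
rim ([310.8999938964844, 89.5999984741211], [0.4379, -0.1978, 0.056], np.float64(30.4))
rim ([299.1000061035156, 83.0999984741211], [0.4493, -0.2048, 0.056], np.float64(31.3))
mask [ 274   45   59   65 2014] enc 304.0 77.0 32.0 [ 0.4439 -0.2101  0.056 ]
held
([317.3999938964844, 266.8999938964844], [0.4383, -0.1049, 0.2535], np.float64(29.0))
([315.8999938964844, 274.1000061035156], [0.4392, -0.1012, 0.2535], np.float64(28.6))
([327.8999938964844, 279.3999938964844], [0.4339, -0.0981, 0.2535], np.float64(30.5))
foot ([305.6000061035156, 83.5999984741211], [0.444, -0.2088, 0.01], np.float64(45.0))
foot ([311.8999938964844, 76.0999984741211], [0.4362, -0.2163, 0.01], np.float64(43.1))
foot ([292.8999938964844, 80.0999984741211], [0.4585, -0.2136, 0.01], np.float64(44.1))
mask [241 255  22  24 330] enc 252.2 266.6 11.8 [ 0.4505 -0.2137  0.056 ]
```

Emit:
step_arm:
  commands:
    - [[0,0,0],[0.84,-0.1,0],-1]
    - [[0,0,0],[0.84,-0.1,0],-1]
    - [[0,0,0],[0.84,-0.1,0],-1]
    - [[0,0,0],[0.83,-0.1,0],-1]
    - [[0,0,0],[0.83,-0.1,0],-1]
    - [[0,0,0],[0,0,1],-1]
    - [[0,0,0],[0,0,1],-1]
    - [[0,0,0],[0,0,1],-1]
    - [[0,0,0],[0,0,1],-1]
    - [[0,0,0],[0,0,1],-1]

```text
time: 22.0
position: [0.4444, -0.2049, 0.1036]
orientation: [2.143, -2.297, -0.001]
force: [0.3, 0.4, -1.4]
width: 0.676
grip_force: 64.3
```

Emit:
step_arm:
  commands:
    - [[0,0,0],[0,0,0],-1]
    - [[0,0,0],[0,0,0],-1]

```text
time: 22.2
position: [0.4443, -0.2052, 0.105]
orientation: [2.143, -2.296, -0.001]
force: [0.5, 0.1, -0.3]
width: 0.679
grip_force: 64.6
```

```bash
python3 - <<'E'
from h import *
plan([.444,-.2055,.0586],176)
E
```

```text
pos [ 0.4443 -0.2052  0.105 ] yaw 176.05 q6 -0.04 tilt [-0.002 -0.    -1.   ] F [ 0.5  0.1 -0.3] w 0.679 t 22.2
shift units [0.01 0.01 1.86] turnz units 0.005829407181860091
```

Emit:
step_arm:
  commands:
    - [[0,0,0],[0,0,0.5],-1]
    - [[0,0,0],[0,0,0.5],-1]
    - [[0,0,0],[0,0,0.4],-1]
    - [[0,0,0],[0,0,0.3],-1]
    - [[0,0,0],[0,0,0],-1]
    - [[0,0,0],[0,0,0],-1]

```text
time: 22.8
position: [0.4445, -0.2057, 0.0631]
orientation: [-2.142, 2.297, -0.001]
force: [-0.0, -3.4, -1.4]
width: 0.678
grip_force: 64.5
```

Emit:
step_arm:
  commands:
    - [[0,0,0],[0,0,0.1],-1]
    - [[0,0,0],[0,0,0.08],-1]
    - [[0,0,0],[0,0,0],-1]
    - [[0,0,0],[0,0,0],-1]

```text
time: 23.2
position: [0.4447, -0.2064, 0.06]
orientation: [-2.144, 2.297, -0.004]
force: [-4.0, -7.8, 14.3]
width: 0.673
grip_force: 66.1
```

Seated against the rim (14 N). Release, rise and look.

Emit:
step_arm:
  commands:
    - [[0,0,0],[0,0,0],1]
    - [[0,0,0],[0,0,0],1]
    - [[0,0,0],[0,0,0],1]
    - [[0,0,0],[0,0,0],1]
    - [[0,0,0],[0,0,-1],1]
    - [[0,0,0],[0,0,-1],1]
    - [[0,0,0],[0,0,-1],1]
    - [[0,0,0],[0,0,-1],1]
    - [[0,0,0],[-1,0,-1],1]
    - [[0,0,0],[-1,0,-1],1]

```text
time: 24.2
position: [0.4471, -0.1552, 0.2089]
orientation: [2.14, -2.299, -0.001]
force: [0.9, 0.4, 0.5]
width: 1.001
grip_force: 0.0
```

Emit:
step_arm:
  commands:
    - [[0,0,0],[-1,0,-1],1]
    - [[0,0,0],[-1,0,-1],1]
    - [[0,0,0],[-1,0,-1],1]
    - [[0,0,0],[-1,0,-1],1]
    - [[0,0,0],[0,0,0],1]
    - [[0,0,0],[0,0,0],1]

```text
time: 24.8
position: [0.4545, -0.055, 0.3082]
orientation: [-2.143, 2.295, -0.0]
force: [-0.0, -0.4, -0.3]
width: 1.004
grip_force: 0.0
```

```bash
python3 - <<'E'
from h import *
b,m=shot('wrist','w10');a,ms=shot('scene','s10')
plan([.4827,.1525,.31])
for o in circ(b,m,[.444,-.2095,.0823]):print('rim1',o)
for o in circ(b,m,[.444,-.2095,.01],.045):print('foot',o)
for n,P in(('C',[.4827,.1525,.068]),('A',[.5908,.1539,.068])):print(n,circ(b,m,P))
p=proj(m,np.array([.444,-.2095,.05]));x,y=int(p[0]),int(p[1]);print(p)
cv2.imwrite('pics/c7.png',np.vstack([cv2.resize(b,(480,300)),cv2.resize(a[230:310,205:333],(480,300),interpolation=cv2.INTER_CUBIC)]))
E
```

```text
pos [ 0.4539 -0.0559  0.3071] yaw 175.99 q6 -0.38 tilt [-0.001 -0.    -1.   ] F [-0.9 -0.9 -0.1] w 1.002 t 24.9
shift units [-8.4  -0.57 -0.12] turnz units None
rim1 ([319.6000061035156, 38.400001525878906], [0.4417, -0.2099, 0.0823], np.float64(29.7))
rim1 ([318.3999938964844, 46.099998474121094], [0.4436, -0.2022, 0.0823], np.float64(30.5))
rim1 ([308.8999938964844, 50.900001525878906], [0.4548, -0.198, 0.0823], np.float64(29.5))
rim1 ([307.3999938964844, 44.900001525878906], [0.4561, -0.2043, 0.0823], np.float64(29.5))
foot ([317.3999938964844, 54.900001525878906], [0.4444, -0.2068, 0.01], np.float64(45.5))
foot ([325.1000061035156, 39.400001525878906], [0.4326, -0.225, 0.01], np.float64(45.4))
foot ([325.3999938964844, 46.900001525878906], [0.4328, -0.2159, 0.01], np.float64(43.5))
foot ([306.6000061035156, 50.099998474121094], [0.4587, -0.2136, 0.01], np.float64(45.3))
C [([308.8999938964844, 310.6000061035156], [0.4822, 0.1602, 0.068], np.float64(29.7)), ([309.3999938964844, 303.8999938964844], [0.4805, 0.1483, 0.068], np.float64(31.7)), ([309.3999938964844, 303.8999938964844], [0.4805, 0.1483, 0.068], np.float64(28.6)), ([306.6000061035156, 297.1000061035156], [0.4838, 0.1362, 0.068], np.float64(29.9))]
A [([237.60000610351562, 309.8999938964844], [0.5913, 0.1513, 0.068], np.float64(28.1)), ([232.89999389648438, 313.8999938964844], [0.5996, 0.1579, 0.068], np.float64(28.8)), ([232.10000610351562, 320.8999938964844], [0.6026, 0.1704, 0.068], np.float64(29.1))]
[317.56009005  45.72881963]
```

View pics/c7.png

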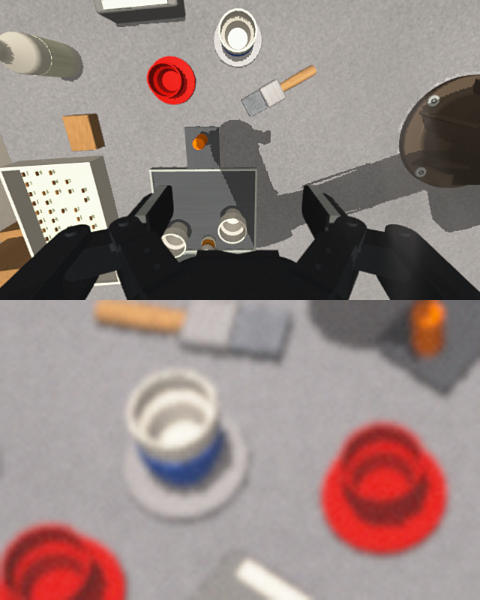

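Picture shows the white cup straight in the blue one (wrist crop (238,32)), with A and C still on the tray. Next is C.

Emit:
step_arm:
  commands:
    - [[0,0,0],[-0.93,-0.06,0.75],1]
    - [[0,0,0],[-0.93,-0.06,0.75],1]
    - [[0,0,0],[-0.93,-0.06,0.75],1]
    - [[0,0,0],[-0.93,-0.06,0.75],1]
    - [[0,0,0],[-0.93,-0.06,0.75],1]
    - [[0,0,0],[-0.93,-0.06,0.75],1]
    - [[0,0,0],[-0.93,-0.06,0.75],1]
    - [[0,0,0],[-0.93,-0.06,0.75],1]
    - [[0,0,0],[-0.93,-0.06,0.75],1]
    - [[0,0,0],[0,0,0],1]

```text
time: 25.9
position: [0.4814, 0.1521, 0.1358]
orientation: [2.139, -2.293, -0.001]
force: [-0.5, -1.3, 0.0]
width: 1.001
grip_force: 0.0
```

```bash
python3 - <<'E'
from h import *
b,m=shot('wrist','w11');plan([.482,.152,.0443],176)
for o in circ(b,m,[.482,.153,.068]):print(o)
E
```

```text
pos [0.4816 0.1514 0.137 ] yaw 176.01 q6 -0.76 tilt [-0.004 -0.003 -1.   ] F [-1.   0.5 -0. ] w 1.004 t 25.9
shift units [-0.04 -0.03  3.71] turnz units 0.0009658922010622462
([319.8999938964844, 212.10000610351562], [0.4795, 0.1519, 0.068], np.float64(29.3))
([311.8999938964844, 210.60000610351562], [0.4855, 0.1502, 0.068], np.float64(31.3))
([331.6000061035156, 207.39999389648438], [0.4703, 0.1487, 0.068], np.float64(29.8))
```

Emit:
step_arm:
  commands:
    - [[0,0,0],[0,0,1],1]
    - [[0,0,0],[0,0,1],1]
    - [[0,0,0],[0,0,1],1]
    - [[0,0,0],[0,0,0.8],1]
    - [[0,0,0],[0,0,0],-1]
    - [[0,0,0],[0,0,0],-1]
    - [[0,0,0],[0,0,0],-1]
    - [[0,0,0],[0,0,0],-1]
    - [[0,0,0],[0,0,0],-1]

```text
time: 26.85
position: [0.483, 0.1522, 0.0452]
orientation: [-2.141, 2.297, -0.0]
force: [-0.0, 0.7, 2.3]
width: 0.676
grip_force: 63.7
```

Emit:
step_arm:
  commands:
    - [[0,0,0],[0,0,-0.5],-1]
    - [[0,0,0],[0,0,-1],-1]
    - [[0,0,0],[0,0,-1],-1]
    - [[0,0,0],[0,0,-1],-1]
    - [[0,0,0],[0,0,-1],-1]
    - [[0,0,0],[0,0,-1],-1]
    - [[0,0,0],[0,0,-1],-1]
    - [[0,0,0],[0,0,-1],-1]
    - [[0,0,0],[0,0,0],-1]

```text
time: 27.75
position: [0.4842, 0.1528, 0.2359]
orientation: [-2.138, 2.292, -0.002]
force: [0.2, -0.2, -0.8]
width: 0.673
grip_force: 63.6
```

```bash
python3 - <<'E'
from h import *
plan([.442,-.1,.235],176)
E
```

```text
pos [0.4842 0.1528 0.2359] yaw 176.02 q6 -0.76 tilt [ 0.006  0.003 -1.   ] F [ 0.2 -0.2 -0.8] w 0.673 t 27.8
shift units [ 1.021e+01  9.800e-01 -1.000e-02] turnz units 0.002902500882807857
```

Emit:
step_arm:
  commands:
    - [[0,0,0],[1,0.1,0],-1]
    - [[0,0,0],[1,0.1,0],-1]
    - [[0,0,0],[1,0.1,0],-1]
    - [[0,0,0],[1,0.1,0],-1]
    - [[0,0,0],[1,0.1,0],-1]
    - [[0,0,0],[1,0.1,0],-1]
    - [[0,0,0],[1,0.1,0],-1]
    - [[0,0,0],[1,0.1,0],-1]
    - [[0,0,0],[1,0.1,0],-1]
    - [[0,0,0],[1,0.1,0],-1]

```text
time: 28.75
position: [0.4395, -0.0966, 0.2317]
orientation: [-2.142, 2.298, 0.0]
force: [0.4, -0.5, -0.5]
width: 0.67
grip_force: 63.5
```

Emit:
step_arm:
  commands:
    - [[0,0,0],[0,0,0],-1]
    - [[0,0,0],[0,0,0],-1]

```text
time: 28.95
position: [0.4398, -0.096, 0.2317]
orientation: [-2.141, 2.299, 0.0]
force: [0.1, -0.6, -0.7]
width: 0.673
grip_force: 63.6
```

```bash
python3 - <<'E'
from h import *
b,m=shot('wrist','w12');plan([.443,-.206,.085],176);p=status.sense()['position']
for o in circ(b,m,[p[0],p[1]-.003,p[2]+.0228]):print('held',o)
for o in circ(b,m,[.443,-.2095,.0823]):print('rim1',o)
for o in circ(b,m,[.443,-.2095,.01],.045):print('foot',o)
E
```

```text
pos [ 0.44   -0.0955  0.2317] yaw 175.95 q6 -0.3 tilt [ 0.  0. -1.] F [ 0.8 -0.1 -0.3] w 0.671 t 29.0
shift units [ 4.4  -0.43  5.87] turnz units -0.006020497259388691
held ([317.6000061035156, 271.8999938964844], [0.4401, -0.097, 0.2545], np.float64(28.7))
held ([327.8999938964844, 290.6000061035156], [0.436, -0.0869, 0.2545], np.float64(30.6))
rim1 ([302.6000061035156, 70.0999984741211], [0.4457, -0.2082, 0.0823], np.float64(30.3))
rim1 ([311.1000061035156, 76.4000015258789], [0.4383, -0.2023, 0.0823], np.float64(30.4))
rim1 ([304.3999938964844, 86.9000015258789], [0.4453, -0.1937, 0.0823], np.float64(30.9))
rim1 ([293.3999938964844, 72.5999984741211], [0.4545, -0.2067, 0.0823], np.float64(29.5))
foot ([307.1000061035156, 81.4000015258789], [0.444, -0.2065, 0.01], np.float64(44.7))
foot ([312.8999938964844, 70.0999984741211], [0.4364, -0.218, 0.01], np.float64(44.7))
foot ([294.8999938964844, 70.4000015258789], [0.4572, -0.2192, 0.01], np.float64(44.6))
foot ([303.6000061035156, 71.0999984741211], [0.4472, -0.2177, 0.01], np.float64(42.0))
```

Emit:
step_arm:
  commands:
    - [[0,0,0],[0.88,-0.1,0],-1]
    - [[0,0,0],[0.88,-0.1,0],-1]
    - [[0,0,0],[0.88,-0.1,0],-1]
    - [[0,0,0],[0.88,-0.09,0],-1]
    - [[0,0,0],[0.9,-0.09,0],-1]
    - [[0,0,0],[0,0,1],-1]
    - [[0,0,0],[0,0,1],-1]
    - [[0,0,0],[0,0,1],-1]
    - [[0,0,0],[0,0,1],-1]
    - [[0,0,0],[0,0,0],-1]

```text
time: 30.0
position: [0.4424, -0.2056, 0.1289]
orientation: [2.14, -2.295, -0.007]
force: [0.1, 0.0, -1.1]
width: 0.671
grip_force: 63.7
```

Emit:
step_arm:
  commands:
    - [[0,0,0],[0,0,0.5],-1]
    - [[0,0,0],[0,0,0.5],-1]
    - [[0,0,0],[0,0,0.4],-1]
    - [[0,0,0],[0,0,0.3],-1]
    - [[0,0,0],[0,0,0],-1]
    - [[0,0,0],[0,0,0],-1]

```text
time: 30.6
position: [0.4457, -0.207, 0.091]
orientation: [-2.144, 2.296, -0.004]
force: [-1.5, -3.5, 5.1]
width: 0.677
grip_force: 64.8
```

Emit:
step_arm:
  commands:
    - [[0,0,0],[0,0,0.1],-1]
    - [[0,0,0],[0,0,0.1],-1]
    - [[0,0,0],[0,0,0],-1]
    - [[0,0,0],[0,0,0],-1]

```text
time: 31.0
position: [0.4464, -0.2087, 0.0888]
orientation: [2.146, -2.294, 0.009]
force: [-8.8, -10.1, 30.3]
width: 0.673
grip_force: 63.8
```

Emit:
step_arm:
  commands:
    - [[0,0,0],[0,0,-0.12],-1]
    - [[0,0,0],[0,0,0],1]
    - [[0,0,0],[0,0,0],1]
    - [[0,0,0],[0,0,0],1]
    - [[0,0,0],[0,0,0],1]
    - [[0,0,0],[0,0,-1],1]
    - [[0,0,0],[0,0,-1],1]
    - [[0,0,0],[0,0,-1],1]
    - [[0,0,0],[0,0,-1],1]
    - [[0,0,0],[-1,0,-1],1]

```text
time: 32.0
position: [0.4459, -0.1826, 0.2129]
orientation: [2.14, -2.299, -0.001]
force: [0.6, 0.8, -0.8]
width: 0.999
grip_force: 0.0
```

Emit:
step_arm:
  commands:
    - [[0,0,0],[-1,0,-1],1]
    - [[0,0,0],[-1,0,-1],1]
    - [[0,0,0],[-1,0,-1],1]
    - [[0,0,0],[-1,0,-1],1]
    - [[0,0,0],[-1,0,-0.5],1]
    - [[0,0,0],[0,0,0],1]
    - [[0,0,0],[0,0,0],1]

```text
time: 32.7
position: [0.4547, -0.0565, 0.3245]
orientation: [2.144, -2.296, -0.001]
force: [-0.6, 0.1, 0.6]
width: 1.006
grip_force: 0.0
```

```bash
python3 - <<'E'
from h import *
b,m=shot('wrist','w13');a,ms=shot('scene','s13');plan([.591,.1525,.135],176)
for o in circ(b,m,[.445,-.209,.1086]):print('rim2',o)
for o in circ(b,m,[.445,-.209,.01],.045):print('foot',o)
print('A',circ(b,m,[.591,.1525,.068]))
a=a[210:320,190:330]
cv2.imwrite('pics/x.png',a)
# stack silhouette in scene: expected vs seen white extents
for z in(.01,.056,.0823,.1086):print(z,proj(ms,np.array([.444,-.208,z])).round(1),end=' ')
hsv=cv2.cvtColor(cv2.imread('pics/s13.png'),cv2.COLOR_BGR2HSV)
for o in circ(cv2.imread('pics/s13.png'),ms,[.444,-.208,.1086]):print('scene rim',o)
k=cv2.inRange(hsv,(0,0,175),(179,60,255));n,l,s,c=cv2.connectedComponentsWithStats(k[220:300,230:280]);print(s[1:],c[1:]+[230,220])
k=cv2.inRange(hsv,(105,120,40),(125,255,255));n,l,s,c=cv2.connectedComponentsWithStats(k[220:300,230:280]);print(s[1:],c[1:]+[230,220])
E
```

```text
pos [ 0.4544 -0.0574  0.324 ] yaw 175.99 q6 -0.38 tilt [-0.002 -0.    -1.   ] F [0.5 0.3 0.4] w 0.999 t 32.8
shift units [-8.76 -4.87  7.55] turnz units -0.0017112348534276123
rim2 ([316.3999938964844, 37.099998474121094], [0.4455, -0.2107, 0.1086], np.float64(30.3))
rim2 ([318.1000061035156, 48.900001525878906], [0.4443, -0.1989, 0.1086], np.float64(29.8))
rim2 ([314.3999938964844, 53.900001525878906], [0.4488, -0.1942, 0.1086], np.float64(30.2))
foot ([317.6000061035156, 59.900001525878906], [0.4441, -0.205, 0.01], np.float64(45.1))
foot ([321.8999938964844, 46.099998474121094], [0.437, -0.2222, 0.01], np.float64(44.1))
foot ([313.1000061035156, 41.599998474121094], [0.4489, -0.2287, 0.01], np.float64(45.9))
foot ([319.1000061035156, 38.400001525878906], [0.4402, -0.2322, 0.01], np.float64(42.9))
A [([239.60000610351562, 306.3999938964844], [0.5932, 0.1551, 0.068], np.float64(29.7)), ([239.89999389648438, 311.1000061035156], [0.594, 0.1639, 0.068], np.float64(30.3))]
0.01 [254.1 272.4] 0.056 [251.8 263.7] 0.0823 [250.4 258.5] 0.1086 [248.9 253.1] scene rim ([246.89999389648438, 254
[... 1334 characters left out ...]
28.18181818]
 [230.8        228.8       ]
 [252.69346734 259.74120603]
 [256.         267.        ]
 [249.5        268.5       ]
 [277.66666667 276.        ]
 [231.         277.        ]
 [274.         276.        ]
 [230.         279.        ]
 [279.         278.        ]
 [278.42857143 281.85714286]
 [270.88888889 285.61111111]
 [276.         283.        ]
 [230.         285.        ]
 [275.66666667 285.16666667]
 [242.81818182 293.45454545]
 [237.07142857 295.46428571]
 [259.         293.        ]
 [245.         295.        ]
 [253.66666667 295.        ]
 [251.5        296.5       ]
 [250.5        299.        ]
 [271.         298.83333333]]
[[16 50 16  9 55]] [[254.54545455 274.78181818]]
```

The second cup is seated on axis, rim at (0.4455, −0.2107). Now A.

Emit:
step_arm:
  commands:
    - [[0,0,0],[-0.98,-0.54,0.83],1]
    - [[0,0,0],[-0.98,-0.54,0.83],1]
    - [[0,0,0],[-0.98,-0.54,0.83],1]
    - [[0,0,0],[-0.98,-0.54,0.83],1]
    - [[0,0,0],[-0.98,-0.54,0.83],1]
    - [[0,0,0],[-0.98,-0.54,0.83],1]
    - [[0,0,0],[-0.98,-0.54,0.83],1]
    - [[0,0,0],[-0.98,-0.54,0.83],1]
    - [[0,0,0],[-0.98,-0.54,0.83],1]
    - [[0,0,0],[0,0,0],1]

```text
time: 33.8
position: [0.5911, 0.1547, 0.1332]
orientation: [2.138, -2.293, -0.003]
force: [-1.3, -1.1, -1.1]
width: 1.0
grip_force: 0.0
```

```bash
python3 - <<'E'
from h import *
b,m=shot('wrist','w14');plan([.591,.153,.044],176)
for o in circ(b,m,[.591,.153,.068]):print(o)
E
```

```text
pos [0.5909 0.1538 0.1348] yaw 175.98 q6 -0.64 tilt [-0.005 -0.003 -1.   ] F [ 0.  -0.3  0.9] w 0.998 t 33.9
shift units [ 0.02 -0.02  3.63] turnz units -0.002466364118888009
([292.8999938964844, 252.60000610351562], [0.6125, 0.1855, 0.068], np.float64(29.6))
([296.6000061035156, 240.89999389648438], [0.6087, 0.1757, 0.068], np.float64(27.7))
```

Cup A appears to have been knocked (rim now at about (0.6125, 0.1855)). I back off and remeasure.

Emit:
step_arm:
  commands:
    - [[0,0,0],[0.5,0,-1],1]
    - [[0,0,0],[0.5,0,-1],1]
    - [[0,0,0],[0.5,0,-1],1]
    - [[0,0,0],[0.5,0,-1],1]
    - [[0,0,0],[0.5,0,-1],1]
    - [[0,0,0],[0.5,0,-1],1]
    - [[0,0,0],[0.5,0,-1],1]
    - [[0,0,0],[0.5,0,-1],1]
    - [[0,0,0],[0,0,0],1]
    - [[0,0,0],[0,0,0],1]

```text
time: 34.85
position: [0.5841, 0.0533, 0.3389]
orientation: [-2.139, 2.299, -0.001]
force: [0.6, -0.1, -0.9]
width: 0.998
grip_force: 0.0
```

```bash
python3 - <<'E'
from h import *
b,m=shot('wrist','w15');plan([.6125,.1855,.135],176)
for o in circ(b,m,[.6,.17,.068],win=16):print(o)
x,y=proj(m,np.array([.58,.16,.03])).astype(int);print(x,y)
cv2.imwrite('pics/c8.png',cv2.resize(b[y-70:y+70,x-90:x+90],None,fx=4,fy=4,interpolation=cv2.INTER_CUBIC))
a,ms=shot('scene','s15')
for o in circ(a,ms,[.61,.18,.068]):print('sc',o)
E
```

```text
pos [0.5839 0.0537 0.3379] yaw 175.91 q6 -0.5 tilt [-0.  0. -1.] F [-0.2 -0.5 -0. ] w 0.998 t 34.9
shift units [-5.34 -0.77  8.12] turnz units -0.011062358072013723
([306.3999938964844, 248.10000610351562], [0.6104, 0.1781, 0.068], np.float64(29.7))
([305.8999938964844, 252.39999389648438], [0.6118, 0.1853, 0.068], np.float64(29.5))
([299.6000061035156, 254.39999389648438], [0.6218, 0.188, 0.068], np.float64(29.6))
([297.8999938964844, 250.89999389648438], [0.624, 0.1818, 0.068], np.float64(29.7))
324 227
```

View pics/c8.png

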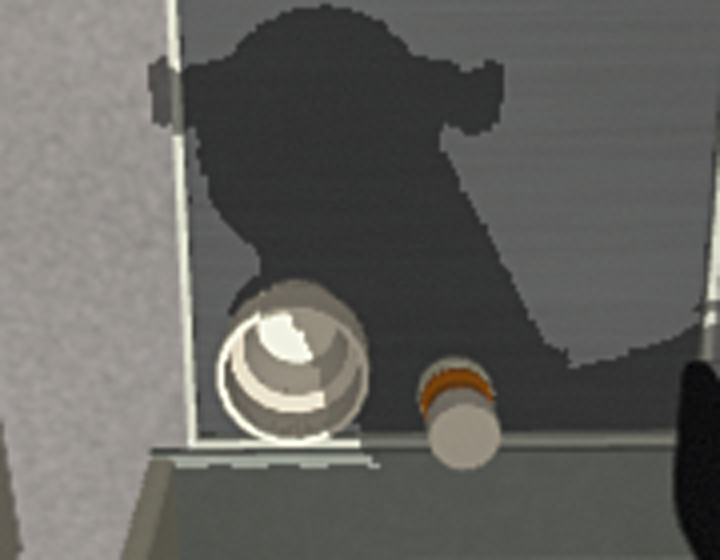

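Cup A stands upright at crop (293,366), about (0.610, 0.179). The jar is still standing at (465,410). Approach the new place.

Emit:
step_arm:
  commands:
    - [[0,0,0],[-0.64,-0.09,0.85],1]
    - [[0,0,0],[-0.64,-0.09,0.85],1]
    - [[0,0,0],[-0.64,-0.09,0.85],1]
    - [[0,0,0],[-0.64,-0.09,0.85],1]
    - [[0,0,0],[-0.64,-0.09,0.85],1]
    - [[0,0,0],[-0.64,-0.09,0.85],1]
    - [[0,0,0],[-0.64,-0.09,0.85],1]
    - [[0,0,0],[-0.64,-0.08,0.85],1]
    - [[0,0,0],[0,0,0],1]
    - [[0,0,0],[0,0,0],1]

```text
time: 35.95
position: [0.6105, 0.1809, 0.167]
orientation: [2.142, -2.295, -0.0]
force: [-0.8, 0.2, 0.7]
width: 0.998
grip_force: 0.0
```

```bash
python3 - <<'E'
from h import *
b,m=shot('wrist','w16');plan([.61,.179,.044],176)
for o in circ(b,m,[.61,.179,.068]):print(o)
for o in circ(b,m,[.61,.179,.068],.027):print('in',o)
# rim edge extents: bright pixels profile
p=proj(m,np.array([.61,.179,.068]));print(p)
g=cv2.cvtColor(b,cv2.COLOR_BGR2GRAY);u,v=int(p[0]),int(p[1])
print('row',g[v,u-60:u+61:3].tolist());print('col',g[v-60:v+61:3,u].tolist())
E
```

```text
pos [0.611  0.1808 0.1681] yaw 176.02 q6 -0.66 tilt [-0.    -0.001 -1.   ] F [ 0.  -0.1  1. ] w 0.995 t 36.0
shift units [0.07 0.03 4.96] turnz units 0.0019443167438844
([317.6000061035156, 200.39999389648438], [0.6103, 0.1802, 0.068], np.float64(30.3))
([307.6000061035156, 204.89999389648438], [0.6193, 0.1837, 0.068], np.float64(30.3))
([303.1000061035156, 193.89999389648438], [0.6224, 0.1735, 0.068], np.float64(30.5))
([329.8999938964844, 202.10000610351562], [0.5998, 0.1825, 0.068], np.float64(31.2))
in ([320.3999938964844, 203.39999389648438], [0.6081, 0.1831, 0.068], np.float64(27.0))
in ([316.8999938964844, 194.89999389648438], [0.6106, 0.1752, 0.068], np.float64(26.3))
in ([308.1000061035156, 194.60000610351562], [0.6181, 0.1745, 0.068], np.float64(27.0))
[317.89972037 199.00586836]
row [76, 80, 82, 80, 82, 115, 63, 50, 48, 78, 129, 121, 126, 107, 102, 103, 128, 138, 137, 137, 138, 138, 139, 139, 141, 104, 104, 100, 128, 127, 88, 140, 52, 49, 49, 50, 49, 50, 49, 48, 49]
col [96, 98, 101, 99, 98, 94, 95, 95, 55, 113, 143, 236, 138, 139, 140, 138, 139, 139, 139, 139, 138, 137, 137, 110, 110, 112, 132, 134, 122, 104, 104, 134, 70, 84, 109, 62, 85, 81, 84, 84, 84]
```

Emit:
step_arm:
  commands:
    - [[0,0,0],[0,0,1],1]
    - [[0,0,0],[0,0,1],1]
    - [[0,0,0],[0,0,1],1]
    - [[0,0,0],[0,0,1],1]
    - [[0,0,0],[0,0,0.95],1]
    - [[0,0,0],[0,0,0],-1]
    - [[0,0,0],[0,0,0],-1]
    - [[0,0,0],[0,0,0],-1]
    - [[0,0,0],[0,0,0],-1]
    - [[0,0,0],[0,0,0],-1]

```text
time: 37.0
position: [0.612, 0.1815, 0.0459]
orientation: [-2.141, 2.296, -0.001]
force: [-1.5, -0.2, 4.8]
width: 0.683
grip_force: 64.6
```

Emit:
step_arm:
  commands:
    - [[0,0,0],[0,0,-0.5],-1]
    - [[0,0,0],[0,0,-1],-1]
    - [[0,0,0],[0,0,-1],-1]
    - [[0,0,0],[0,0,-1],-1]
    - [[0,0,0],[0,0,-1],-1]
    - [[0,0,0],[0,0,-1],-1]
    - [[0,0,0],[0,0,-1],-1]
    - [[0,0,0],[0,0,-1],-1]
    - [[0,0,0],[0,0,-1],-1]
    - [[0,0,0],[0,0,0],-1]

```text
time: 38.0
position: [0.6127, 0.1816, 0.2622]
orientation: [-2.138, 2.292, -0.004]
force: [-0.1, -0.2, -0.0]
width: 0.684
grip_force: 64.3
```

```bash
python3 - <<'E'
from h import *
plan([.445,-.1,.255],176)
E
```

```text
pos [0.6127 0.1816 0.2622] yaw 176.02 q6 -0.66 tilt [ 0.007  0.003 -1.   ] F [-0.1 -0.2 -0. ] w 0.684 t 38.0
shift units [11.7   5.91  0.21] turnz units 0.002294310202842098
```

h ≈ 0.034 m (TCP above the cup's underside). Carry.

Emit:
step_arm:
  commands:
    - [[0,0,0],[1,0.5,0],-1]
    - [[0,0,0],[1,0.5,0],-1]
    - [[0,0,0],[1,0.5,0],-1]
    - [[0,0,0],[1,0.5,0],-1]
    - [[0,0,0],[1,0.5,0],-1]
    - [[0,0,0],[1,0.5,0],-1]
    - [[0,0,0],[1,0.5,0],-1]
    - [[0,0,0],[1,0.5,0],-1]
    - [[0,0,0],[1,0.5,0],-1]
    - [[0,0,0],[1,0.5,0],-1]

```text
time: 39.0
position: [0.4678, -0.0605, 0.2571]
orientation: [-2.142, 2.297, 0.0]
force: [-0.1, -0.1, -0.6]
width: 0.681
grip_force: 64.4
```

Emit:
step_arm:
  commands:
    - [[0,0,0],[0.8,0.45,0],-1]
    - [[0,0,0],[0.7,0.4,0],-1]
    - [[0,0,0],[0,0,0],-1]
    - [[0,0,0],[0,0,0],-1]

```text
time: 39.4
position: [0.4449, -0.0957, 0.2572]
orientation: [-2.141, 2.298, -0.0]
force: [0.1, 0.0, -0.8]
width: 0.684
grip_force: 64.4
```

```bash
python3 - <<'E'
from h import *
b,m=shot('wrist','w17');plan([.4445,-.208,.15],176);p=status.sense()['position']
for o in circ(b,m,[p[0],p[1]-.002,p[2]+.022]):print('held',o)
for o in circ(b,m,[.4445,-.2095,.1086]):print('rim2',o)
for o in circ(b,m,[.4445,-.2085,.01],.045):print('foot',o)
E
```

```text
pos [ 0.4452 -0.0954  0.2571] yaw 175.97 q6 -0.29 tilt [ 0.001  0.    -1.   ] F [ 0.4  0.3 -1.8] w 0.685 t 39.5
shift units [ 4.5  -0.29  4.28] turnz units -0.003636557446675681
held ([315.8999938964844, 267.8999938964844], [0.4459, -0.0983, 0.2791], np.float64(28.9))
held ([319.1000061035156, 280.3999938964844], [0.4448, -0.0917, 0.2791], np.float64(29.4))
held ([306.8999938964844, 263.1000061035156], [0.4498, -0.101, 0.2791], np.float64(31.2))
rim2 ([314.1000061035156, 73.5999984741211], [0.4406, -0.2041, 0.1086], np.float64(29.7))
rim2 ([307.3999938964844, 74.9000015258789], [0.4469, -0.2035, 0.1086], np.float64(29.2))
rim2 ([309.1000061035156, 66.0999984741211], [0.4447, -0.2107, 0.1086], np.float64(31.0))
rim2 ([311.6000061035156, 85.9000015258789], [0.4437, -0.1937, 0.1086], np.float64(30.5))
foot ([311.1000061035156, 81.4000015258789], [0.445, -0.2087, 0.01], np.float64(45.6))
foot ([305.6000061035156, 66.4000015258789], [0.4504, -0.2262, 0.01], np.float64(43.2))
foot ([317.1000061035156, 76.9000015258789], [0.4371, -0.2134, 0.01], np.float64(44.8))
foot ([304.6000061035156, 62.900001525878906], [0.4513, -0.2302, 0.01], np.float64(43.2))
```

Emit:
step_arm:
  commands:
    - [[0,0,0],[0.9,-0.06,0],-1]
    - [[0,0,0],[0.9,-0.06,0],-1]
    - [[0,0,0],[0.9,-0.06,0],-1]
    - [[0,0,0],[0.9,-0.06,0],-1]
    - [[0,0,0],[0.88,-0.05,0],-1]
    - [[0,0,0],[0,0,1],-1]
    - [[0,0,0],[0,0,1],-1]
    - [[0,0,0],[0,0,1],-1]
    - [[0,0,0],[0,0,1],-1]
    - [[0,0,0],[0,0,0.2],-1]

```text
time: 40.45
position: [0.4432, -0.2069, 0.1491]
orientation: [2.141, -2.295, -0.006]
force: [-0.2, -0.1, -0.7]
width: 0.677
grip_force: 64.4
```

Emit:
step_arm:
  commands:
    - [[0,0,0],[0,0,0],-1]
    - [[0,0,0],[0,0,0.4],-1]
    - [[0,0,0],[0,0,0.4],-1]
    - [[0,0,0],[0,0,0.4],-1]
    - [[0,0,0],[0,0,0.25],-1]
    - [[0,0,0],[0,0,0],-1]
    - [[0,0,0],[0,0,0],-1]

```text
time: 41.15
position: [0.4446, -0.2078, 0.1155]
orientation: [2.142, -2.298, -0.0]
force: [0.1, -0.8, -0.4]
width: 0.684
grip_force: 64.5
```

Free at 0.1155, 2.6 mm above the expected seat. A little more, then release.

Emit:
step_arm:
  commands:
    - [[0,0,0],[0,0,0.08],-1]
    - [[0,0,0],[0,0,0],-1]
    - [[0,0,0],[0,0,0],-1]

```text
time: 41.45
position: [0.4448, -0.2078, 0.1139]
orientation: [-2.142, 2.297, -0.001]
force: [0.7, 0.1, 0.4]
width: 0.68
grip_force: 64.6
```

Emit:
step_arm:
  commands:
    - [[0,0,0],[0,0,0],1]
    - [[0,0,0],[0,0,0],1]
    - [[0,0,0],[0,0,0],1]
    - [[0,0,0],[0,0,0],1]
    - [[0,0,0],[0,0,-1],1]
    - [[0,0,0],[0,0,-1],1]
    - [[0,0,0],[0,0,-1],1]
    - [[0,0,0],[-1,0,-1],1]
    - [[0,0,0],[-1,0,-1],1]
    - [[0,0,0],[-1,0,-1],1]

```text
time: 42.45
position: [0.4495, -0.1322, 0.2646]
orientation: [-2.141, 2.299, 0.0]
force: [0.5, -0.1, -0.1]
width: 1.003
grip_force: 0.0
```

Emit:
step_arm:
  commands:
    - [[0,0,0],[-1,0,0],1]
    - [[0,0,0],[-1,0,0],1]
    - [[0,0,0],[-1,-0.5,0],1]
    - [[0,0,0],[0,-1,0],1]
    - [[0,0,0],[0,-1,0],1]
    - [[0,0,0],[0,0,0],1]
    - [[0,0,0],[0,0,0],1]

```text
time: 43.15
position: [0.5172, -0.0624, 0.2629]
orientation: [2.141, -2.297, -0.001]
force: [-1.1, -0.5, -0.1]
width: 0.999
grip_force: 0.0
```

```bash
python3 - <<'E'
from h import *
b,m=shot('wrist','w18');plan([.531,-.033,.25],176);ms=cams.camera_model('scene');a,_=shot('scene','s18')
for o in circ(b,m,[.4447,-.2085,.1349]):print('rim3',o)
for o in circ(b,m,[.4447,-.2085,.01],.045):print('foot',o)
for o in circ(a,ms,[.4447,-.2085,.1349]):print('sc rim3',o)
for o in circ(a,ms,[.4447,-.2085,.01],.045):print('sc foot',o)
# height by triangulation of rim centre, wrist x scene
def tri(p,q):
    o1,d1=ray(m,*p);o2,d2=ray(ms,*q);t=np.linalg.lstsq(np.c_[d1,-d2],o2-o1,rcond=None)[0]
    return (o1+t[0]*d1).round(4),(o2+t[1]*d2).round(4)
c1=circ(b,m,[.4447,-.2085,.1349]);c2=circ(a,ms,[.4447,-.2085,.1349])
if c1 and c2: print(tri(c1[0][0],c2[0][0]))
s2,sm=shot('side','d18')
for o in circ(s2,sm,[.4447,-.2085,.1349]):print('side rim3',o)
v=[proj(m,np.array(P)) for P in([.4447,-.2085,.07],)]+[proj(ms,np.array([.4447,-.2085,.07])),proj(sm,np.array([.4447,-.2085,.07]))]
cr=[]
for im,p,w in((b,v[0],60),(a,v[1],32),(s2,v[2],60)):
    x,y=np.clip(int(p[0]),w,640-w),np.clip(int(p[1]),w,400-w);cr.append(cv2.resize(im[y-w:y+w,x-w:x+w],(260,260),interpolation=cv2.INTER_CUBIC))
cv2.imwrite('pics/c9.png',np.hstack(cr))
E
```

```text
pos [ 0.5168 -0.0626  0.2632] yaw 175.97 q6 -0.33 tilt [-0.001 -0.    -1.   ] F [-0.   0.5  0.9] w 0.999 t 43.2
shift units [-1.22 -0.48  0.53] turnz units -0.003715496852009892
rim3 ([391.3999938964844, 17.600000381469727], [0.4467, -0.2055, 0.1349], np.float64(28.0))
foot ([367.3999938964844, 48.900001525878906], [0.445, -0.2082, 0.01], np.float64(46.1))
foot ([381.1000061035156, 24.600000381469727], [0.4281, -0.2332, 0.01], np.float64(44.6))
foot ([380.1000061035156, 28.100000381469727], [0.4293, -0.2296, 0.01], np.float64(43.3))
foot ([384.1000061035156, 35.400001525878906], [0.4245, -0.2214, 0.01], np.float64(44.7))
sc rim3 ([248.39999389648438, 248.39999389648438], [0.4476, -0.2085, 0.1349], np.float64(29.7))
(array([ 0.4456, -0.2067,  0.1305]), array([ 0.4453, -0.2068,  0.1306]))
side rim3 ([346.8999938964844, 242.60000610351562], [0.4352, -0.226, 0.1349], np.float64(30.4))
```

```bash
python3 - <<'E'
from h import *
for n,f in(('side','d18'),('scene','s18')):
    im=cv2.imread(f'pics/{f}.png');m=cams.camera_model(n);c=np.array([.445,-.208])
    th=np.linspace(0,2*np.pi,180)
    E=np.array([proj(m,np.array([c[0]+.03*np.cos(t),c[1]+.03*np.sin(t),.1349])) for t in th])
    F=np.array([proj(m,np.array([c[0]+.03*np.cos(t),c[1]+.03*np.sin(t),.056])) for t in th])
    print(n,'top rim expected x',E[:,0].min().round(1),E[:,0].max().round(1),'y',E[:,1].min().round(1),E[:,1].max().round(1),'blue rim bottom y',F[:,1].max().round(1))
    u=int(round(E[:,0].mean()))
    y0=int(E[:,1].min())-8
    print('col',u,'from',y0,[tuple(map(int,im[y,u])) for y in range(y0,int(F[:,1].max())+14,2)])
    v=int(E[:,1].mean()); x0=int(E[:,0].min())-8
    g=cv2.cvtColor(im,cv2.COLOR_BGR2GRAY);print('row',v,'from',x0,g[v,x0:int(E[:,0].max())+9].tolist())
E
```

```text
side top rim expected x 334.1 359.4 y 230.0 245.1 blue rim bottom y 271.2
col 347 from 222 [(142, 145, 154), (86, 85, 91), (47, 43, 45), (43, 43, 42), (117, 127, 136), (138, 153, 162), (130, 141, 154), (131, 142, 154), (179, 198, 215), (225, 238, 246), (155, 170, 185), (153, 167, 182), (163, 177, 191), (133, 146, 157), (133, 144, 157), (133, 145, 157), (211, 231, 242), (136, 146, 159), (133, 144, 159), (135, 146, 157), (116, 128, 138), (144, 158, 172), (134, 146, 160), (137, 151, 165), (117, 136, 149), (134, 66, 26), (110, 59, 26), (115, 58, 28), (107, 56, 20), (105, 58, 29), (102, 48, 14), (79, 77, 80)]
row 237 from 326 [75, 74, 75, 78, 72, 60, 39, 38, 107, 178, 166, 117, 123, 132, 137, 139, 141, 141, 140, 141, 140, 140, 141, 144, 143, 139, 136, 135, 130, 127, 124, 123, 196, 218, 152, 146, 143, 142, 146, 129, 94, 72]
scene top rim expected x 235.5 259.9 y 237.6 258.3 blue rim bottom y 274.2
col 248 from 229 [(172, 171, 177), (147, 166, 191), (117, 173, 226), (117, 174, 229), (144, 180, 212), (171, 187, 196), (139, 151, 158), (197, 213, 220), (225, 237, 242), (180, 192, 201), (162, 173, 184), (165, 181, 188), (222, 233, 237), (240, 248, 250), (237, 246, 249), (180, 194, 202), (140, 150, 159), (169, 180, 187), (151, 164, 170), (148, 158, 165), (174, 186, 191), (148, 154, 160), (152, 123, 119), (129, 77, 55), (121, 90, 81), (133, 131, 135), (179, 180, 188), (195, 196, 203), (191, 191, 201), (162, 163, 168)]
row 247 from 227 [174, 176, 172, 175, 176, 176, 178, 180, 199, 206, 182, 143, 135, 157, 189, 211, 222, 224, 220, 212, 198, 193, 192, 193, 192, 194, 198, 211, 221, 231, 232, 227, 212, 186, 174, 170, 172, 173, 176, 175, 174]
```

The side view matches a fully nested stack: top rim row 229.5 against 230 expected, columns 334–359 as expected. Back to the post.

Emit:
step_arm:
  commands:
    - [[0,0,0],[-0.6,-0.23,0],0.5]
    - [[0,0,0],[-0.6,-0.23,0],0.5]
    - [[0,0,0],[0,0,1],0.5]
    - [[0,0,0],[0,0,1],0.5]
    - [[0,0,0],[0,0,1],0.5]
    - [[0,0,0],[0,0,1],0.5]
    - [[0,0,0],[0,0,1],0.5]
    - [[0,0,0],[0,0,1],0.5]
    - [[0,0,0],[0,0,0],0.5]
    - [[0,0,0],[0,0,0],0.5]

```text
time: 44.3
position: [0.5313, -0.0327, 0.114]
orientation: [2.143, -2.296, 0.0]
force: [0.3, -0.4, 1.0]
width: 0.751
grip_force: 0.0
```

```bash
python3 - <<'E'
from h import *
plan([.5305,-.0332,.029],176)
b,m=shot('wrist','w19')
hsv=cv2.cvtColor(b,cv2.COLOR_BGR2HSV);k=cv2.inRange(hsv,(3,150,80),(16,255,255));n,l,s,c=cv2.connectedComponentsWithStats(k)
for i in range(1,n):
    if s[i,4]>60: print(s[i],c[i].round(1),onz(m,*c[i],.057).round(4))
E
```

```text
pos [ 0.5313 -0.0327  0.114 ] yaw 176.04 q6 -0.38 tilt [-0.    -0.001 -1.   ] F [ 0.3 -0.4  1. ] w 0.751 t 44.3
shift units [0.02 0.03 3.4 ] turnz units 0.005483224350530946
[ 303  192   32   44 1103] [318.1 214.2] [ 0.531  -0.0349  0.057 ]
```

Emit:
step_arm:
  commands:
    - [[0,0,0],[0,0,1],0.5]
    - [[0,0,0],[0,0,1],0.5]
    - [[0,0,0],[0,0,1],0.5]
    - [[0,0,0],[0,0,0.4],0.5]
    - [[0,0,0],[0,0,0],-1]
    - [[0,0,0],[0,0,0],-1]
    - [[0,0,0],[0,0,0],-1]
    - [[0,0,0],[0,0,0],-1]
    - [[0,0,0],[0,0,0],-1]

```text
time: 45.25
position: [0.5302, -0.0333, 0.03]
orientation: [2.142, -2.298, -0.001]
force: [-5.5, 1.1, 6.6]
width: 0.26
grip_force: 58.7
```

Emit:
step_arm:
  commands:
    - [[0,0,0],[-0.15,0,0],-1]
    - [[0,0,0],[-0.3,0,0],-1]
    - [[0,0,0],[-0.45,0,0],-1]
    - [[0,0,0],[-0.5,0,0],-1]
    - [[0,0,0],[-0.5,0,0],-1]
    - [[0,0,0],[-0.5,0,0],-1]
    - [[0,0,0],[-0.5,0,0],-1]
    - [[0,0,0],[-0.5,0,0],-1]
    - [[0,0,0],[-0.5,0,0],-1]
    - [[0,0,0],[-0.5,0,0],-1]

```text
time: 46.25
position: [0.537, 0.0759, 0.03]
orientation: [2.14, -2.297, -0.001]
force: [-8.3, -3.9, 9.5]
width: 0.261
grip_force: 59.2
```

Emit:
step_arm:
  commands:
    - [[0,0,0],[-0.5,0,0],-1]
    - [[0,0,0],[-0.5,0,0],-1]
    - [[0,0,0],[-0.5,0,0],-1]
    - [[0,0,0],[-0.5,0,0],-1]
    - [[0,0,0],[-0.5,0,0],-1]
    - [[0,0,0],[-0.5,0,0],-1]
    - [[0,0,0],[-0.5,0,0],-1]
    - [[0,0,0],[-0.4,0,0],-1]
    - [[0,0,0],[-0.3,0,0],-1]
    - [[0,0,0],[0,0,0],-1]

```text
time: 47.25
position: [0.5435, 0.1814, 0.03]
orientation: [2.141, -2.295, -0.003]
force: [-14.3, 2.6, 11.8]
width: 0.262
grip_force: 59.5
```

```bash
python3 - <<'E'
from h import *
plan([.5443,.1885,.029],176)
E
```

```text
pos [0.5435 0.1814 0.03  ] yaw 176.01 q6 -0.73 tilt [-0.003 -0.001 -1.   ] F [-14.3   2.6  11.8] w 0.262 t 47.2
shift units [-0.29 -0.01  0.04] turnz units 0.0008677808271038145
```

Emit:
step_arm:
  commands:
    - [[0,0,0],[-0.2,0,0],-1]
    - [[0,0,0],[-0.15,0,0],-1]
    - [[0,0,0],[0,0,0],-1]
    - [[0,0,0],[0,0,0],-1]

```text
time: 47.65
position: [0.5437, 0.1864, 0.03]
orientation: [2.137, -2.293, 0.0]
force: [-10.7, -13.4, 13.7]
width: 0.26
grip_force: 59.8
```

Emit:
step_arm:
  commands:
    - [[0,0,0],[-0.1,0,0],-1]
    - [[0,0,0],[-0.1,0,0],-1]
    - [[0,0,0],[0,0,0],-1]
    - [[0,0,0],[0,0,0],-1]

```text
time: 48.05
position: [0.5436, 0.1866, 0.0299]
orientation: [2.132, -2.29, 0.004]
force: [-3.0, -33.2, 18.0]
width: 0.26
grip_force: 60.3
```

The home stop is felt (33 N). Release and rise.

Emit:
step_arm:
  commands:
    - [[0,0,0],[0.12,0,0],-1]
    - [[0,0,0],[0,0,0],0.5]
    - [[0,0,0],[0,0,0],0.5]
    - [[0,0,0],[0,0,0],0.5]
    - [[0,0,0],[0,0,-1],0.5]
    - [[0,0,0],[0,0,-1],0.5]
    - [[0,0,0],[0,0,-1],0.5]
    - [[0,0,0],[0,0,-1],0.5]
    - [[0,0,0],[0,0,-1],0.5]
    - [[0,0,0],[0,0,-1],0.5]

```text
time: 49.05
position: [0.5468, 0.1925, 0.18]
orientation: [-2.143, 2.296, -0.0]
force: [-0.2, -0.5, -0.9]
width: 0.75
grip_force: 0.0
```

Emit:
step_arm:
  commands:
    - [[0,0,0],[1,0,-0.5],0.5]
    - [[0,0,0],[1,0,-0.5],0.5]
    - [[0,0,0],[1,0,-0.5],0.5]
    - [[0,0,0],[1,0,-0.5],0.5]
    - [[0,0,0],[0,0,0],0.5]
    - [[0,0,0],[0,0,0],0.5]
    - [[0,0,0],[0,0,0],0.5]

```text
time: 49.75
position: [0.5397, 0.0928, 0.2283]
orientation: [2.143, -2.297, -0.0]
force: [0.3, 0.2, -0.8]
width: 0.753
grip_force: 0.0
```

```bash
python3 - <<'E'
from h import *
a,m=shot('scene','s20');b,w=shot('wrist','w20');a0=cv2.imread('pics/scene0.png');plan([.5,.1,.2])
def org(im,m,lo=(3,150,80),z=.04):
    k=cv2.inRange(cv2.cvtColor(im,cv2.COLOR_BGR2HSV),lo,(16,255,255));n,l,s,c=cv2.connectedComponentsWithStats(k)
    P=proj(m,np.array([.545,.19,.04]))
    for i in range(1,n):
        if s[i,4]>20 and np.hypot(*(c[i]-P))<40: print(s[i],c[i].round(1),onz(m,*c[i],z).round(4))
print('home ref');org(a0,m);print('now');org(a,m);org(b,w)
# jar lid under roof: expected location
j=proj(m,np.array([.556,.44,.045]));print('jar px',j)
for n,im in(('0',a0),('now',a)):
    k=cv2.inRange(cv2.cvtColor(im,cv2.COLOR_BGR2HSV),(5,40,60),(20,255,255));nn,l,s,c=cv2.connectedComponentsWithStats(k[110:185,350:455])
    print(n,[(s[i].tolist(),(c[i]+[350,110]).round(1).tolist()) for i in range(1,nn) if s[i,4]>4])
# knob/bystander/stack diff
d=cv2.absdiff(cv2.GaussianBlur(a,(0,0),1.5),cv2.GaussianBlur(cv2.imread('pics/s18.png'),(0,0),1.5)).max(2)
for n,p in(('stack',(249,258)),('knob',(269,327)),('redA',(307,280)),('brush',(257,237)),('bottle',(362,335)),('lbl',(386,292)),('pin',(316,135)),('dish',(192,273))):
    x,y=p;d0=cv2.absdiff(cv2.GaussianBlur(a,(0,0),1.5),cv2.GaussianBlur(a0,(0,0),1.5)).max(2)
    print(n,'vs s18',d[y-12:y+12,x-12:x+12].mean().round(1),'vs start',d0[y-12:y+12,x-12:x+12].mean().round(1))
E
```

```text
pos [0.5396 0.0928 0.228 ] yaw 176.04 q6 -0.6 tilt [-0.001 -0.    -1.   ] F [ 0.2  0.4 -0.2] w 0.751 t 49.9
shift units [-0.18  1.6   1.12] turnz units None
home ref
[361 183   8  14  89] [364.1 189.2] [0.5439 0.1907 0.04  ]
now
[361 183   8  15  96] [364.1 189.9] [0.5455 0.1884 0.04  ]
[309 240  20  31 507] [318.4 255.1] [0.5449 0.189  0.04  ]
jar px [406.63605781 143.13691462]
0 [([52, 36, 8, 4, 22], [405.0, 147.6]), ([11, 72, 9, 3, 23], [364.7, 183.1])]
now [([52, 36, 9, 5, 33], [405.7, 148.1]), ([11, 72, 8, 3, 21], [364.6, 183.1])]
stack vs s18 5.7 vs start 60.6
knob vs s18 4.4 vs start 8.2
redA vs s18 5.2 vs start 1.6
brush vs s18 6.1 vs start 13.2
bottle vs s18 6.4 vs start 1.7
lbl vs s18 6.4 vs start 1.8
pin vs s18 75.6 vs start 9.7
dish vs s18 6.5 vs start 30.6
```

```bash
python3 -c "
from cell import sign_off
print(sign_off())"
```

```text
the job is handed in; nothing more can be done
None
```

The job is handed in, with no verdict returned: the knob is at its off stop, all three white cups (three were present) are nested in the blue cup, and the tray is pushed home with the amber jar standing on it; cup A was knocked aside mid-run, so I re-measured it before stacking.

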